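Put three mixed-up planters back in their own saucers

ROBOT

A 7-joint arm with a two-finger parallel gripper is mounted at the origin on the work surface. World frame = base frame: x ahead of the robot, y to its left, z up, the work surface at z = 0. Lengths are in m, angles in degrees, forces in N, time in s.
With the tool pointing down it reaches from about 0.4 to 0.9 m from the base axis. Payload 5.5 kg.
Tool frame: the origin (TCP) lies midway between the tips of the shut fingers; the grasp point (between the pads) lies 19 mm behind it; y points along the fingers, x is the direction in which the jaws open and shut, and the axes are right-handed (so a half turn about y gives the same grasp; the last joint's range is limited). The gripper opens to 85 mm and grips with 20 to 120 N. Pads are 22 mm wide; open, the fingers measure 114 mm over their backs; the gripper's body (76 mm by 85 mm) begins 54 mm behind the grasp point. The pads swing forward as they close: fully open they stand 13 mm farther back than shut.
Start: joints at [79.194, 28.699, -24.465, 88.831, 12.651, 65.22, -12.049], TCP at [0.284, -0.585, 0.231] pointing down, gripper open.
Joint ranges: [-164.97, 164.97], [-17.58, 116.51], [-87.97, 89.64], [11.32, 138.91], [-80.73, 260.73], [10.89, 115.49], [-147.41, 147.41]. Speed limits (degrees/s): [147.25, 147.25, 180, 180, 180, 180, 180].

INTERFACE

Orientations are given as a 3x3 rotation matrix whose columns are the frame's x, y, z axes.
In Python, from station import manip, cams, order, spot_in gives the robot as it stands.
- The arm moves only by the tool servo_tool, never from a script. Its argument "targets" is a list that holds one entry, the list of rows, each a list of 5 numbers: the opening, from 0 (shut) to 1 (fully open), then the shift along the world's x, y, z scaled (see below), then the turn about the world's z scaled (see below). A call has 1 to 12 rows; each row shifts and turns the pose as measured when the row begins; what a row does not reach is not made up. The controller multiplies each number of a shift by 40 mm and each number of a turn by 6 degrees. A row lasts 1/12 s, in which the tool goes at most 41.7 mm and 7.16 degrees, less where a joint would pass 70% of its speed; a pose out of reach is approached as far as the arm can. A call with a number of a shift or a turn outside -1 to 1 is refused whole. A call with a gripper value outside its range is refused whole. The fingers move at their own pace and stop on an object; "newtons" is the grip in N (left out, the last holds). Time passes only in rows, so rows that do not move let the fingers close. It gives the time, the measured TCP pose, the force and the opening at its end, in the units of the state.
- manip.state(): the state, without advancing time (a new reading comes with each control period).
- cams.camera(name): name is "side" or "top" or "wrist"; returns (picture, depth): 480x640x3 uint8, red, green, blue; 480x640 float32, m along the optical axis (not along the pixel's ray), 0 where there is no reading.
- cams.camera_info(name): a dict with "fx", "fy", "cx", "cy" (pixels), "pose" (4x4, takes a point from camera to world coordinates); the wrist camera has in their place "mount" (4x4, takes a point from camera to tool coordinates, whose origin is the TCP and whose axes are the tool frame's). Camera axes: x right, y up, looking along -z (the intrinsics and any distortion apply to the point x, -y, -z); pixel columns grow to the right and rows downward; lengths in m; the calibration is good to about 2 mm. A picture is of the moment at which its call begins: read the wrist's pose just before it. camera_info takes no time and is no camera call.
- order.hand_in(): hands the job in, once; it reports no verdict.
Trained networks look in the newest picture that a camera, given by its name, has taken for a name from the list of things; names that differ only in an ending like _2 or _b are one class to them, and where a whole thing is asked for, a point or a joint stands for the part that bears it (a point fixed in the world has none). Each returns a list of dicts, best first, with "confidence" (0 to 1); they miss things now and then, are a little off and sometimes report something else, mostly with a low value. They report only what shows in the picture. A call takes as long as a camera call. They do not tell look-alikes from the thing itself.
- spot_in(label, camera): "point" ([x, y, z] in m, in world coordinates, good to about 4 mm: the middle of the surface that is visible of it).
The state is a dict: "t": time; "qpos": joint angles; "joint_vel": joint speeds; "effort": joint torques, N m; "position": TCP position; "ee_rot": TCP orientation; "force": force on the tool from outside, world axes, zero at the start; "moment": the same for the moment, N m; "grip_width": finger opening in m.
Only numpy, scipy, OpenCV 4.12 (cv2) and the standard library are available. Lean on these libraries where they do the work, as an engineer would, in place of code of your own. Each camera call takes 0.05 s, during which the arm holds its last target.

TASK

The three clay planters are standing in the wrong saucers: move each into the middle of the saucer of its own shape, round in round, square in square and oblong in oblong, with the oblong one lined up along its saucer. Park one of them near the middle of the empty plaster slab to make room, let go of it there, and leave the slab empty at the end. Set the planters down gently, keep them upright, never stand two in one saucer or stack them, and leave the jar, the brush pot and the wooden paddle where they are.

Things in the scene. Friction and masses are not known exactly. Their poses are not given: they have to be found in the camera images.
- round_pot_mid (a point): Loose round planter, terracotta, open on top, straight-sided: outside diameter 56 mm, 76 mm tall, wall 5 mm, 0.15 to 0.35 kg. The point is its centre, half-way up (38 mm above its foot); z up. At the start it stands in a saucer of another shape.
- square_pot_mid (a point): Loose square planter, terracotta, open on top, upright sides: 52 x 52 mm outside, 70 mm tall, wall 5 mm, 0.15 to 0.35 kg. The point is its centre, half-way up (35 mm above its foot); x and y are square to its sides, z up. At the start it stands in a saucer of another shape.
- oblong_pot_mid (a point): Loose oblong planter, terracotta, open on top, upright sides: 86 mm long (its x) by 48 mm wide (its y) outside, 60 mm tall, wall 5 mm, 0.15 to 0.35 kg. The point is its centre, half-way up (30 mm above its foot); z up. At the start it stands in a saucer of another shape.
- round_saucer: Round terracotta saucer, fixed to the bench: outside diameter 128 mm, low rim 10 mm high and 5 mm thick, inside floor 5 mm above the bench. Origin at its centre on the bench; z up.
- square_saucer: Square terracotta saucer, fixed to the bench: 112 x 112 mm outside, low rim 10 mm high and 5 mm thick, inside floor 5 mm above the bench. Origin at its centre on the bench; x and y square to its sides, z up.
- oblong_saucer: Oblong terracotta saucer, fixed to the bench: 132 mm long (its x) by 94 mm wide (its y) outside, low rim 10 mm high and 5 mm thick, inside floor 5 mm above the bench. Origin at its centre on the bench; z up.
- plaster_bat: Plain off-white flat plaster slab, fixed to the bench, empty at the start: 130 mm (its x) by 120 mm (its y), 15 mm thick, so its top is 15 mm above the bench. Origin at its centre on the bench; z up.
- jar_mid (a point): Bystander: closed glaze jar with a white cap, loose, 60 mm across, 85 mm tall. The point is its centre, 42 mm above the bench.
- brush_pot_mid (a point): Bystander: white cup-like pot 64 mm across and 85 mm tall with three brushes standing in it, their tips about 135 mm above the bench; loose. The point is on its axis, 42 mm above the bench.
- paddle: Bystander: flat wooden clay paddle lying on the bench, loose, about 140 mm long along its y, 52 mm wide, 12 mm thick. Origin at its middle on the bench.
Mind the look-alikes: they are no part of the job. Leave any yellow look-alike of the part that bears round_pot_mid alone. Leave any purple look-alike of the part that bears oblong_pot_mid alone.

How it is judged:
By the outcome, as a careful person would: the job done as asked, in the order asked, and still so for the second after the job is handed in, with the robot touching nothing.
It also fails if it takes over 109 s, if anything falls off the work surface, if the arm or the gripper's body presses on something with over 40 N, if the wrist force passes 120 N, or if a joint passes its speed limit or range.

## Working session

There is one attempt and no reset: what is moved stays moved. The work goes in short steps, Python scripts to look and compute and a tool call to move; the robot and the scene stay as the last step left them, time stands still between calls to the robot, and variables do not carry over. Pictures are saved under pics/ and viewed, and the job is handed in when it is done.

Besides the shell and the picture viewer there is one more tool, called after "Call:" as a command line: name --argument value ..., lists and objects as JSON in quotes. servo_tool: Moves the arm, as the interface text tells. Shifts and turns lie within -1 to 1; 1 stands for 40 mm of shift or 6 degrees of turn. Its arguments: {"type":"object","properties":{"targets":{"type":"array"},"newtons":{"type":"number"}},"required":["targets"]}

```bash
mkdir -p pics; ls
python3 - <<'E'
from station import manip, cams
import cv2, numpy as np
s=manip.state(); print(s['t'],s['position'],s['ee_rot'],s['grip_width'])
for n in ['top','side']:
    p,d=cams.camera(n); cv2.imwrite(f'pics/{n}0.png',p[...,::-1]); np.savez(f'{n}0.npz',p=p,d=d)
    i=cams.camera_info(n); print(n,i)
print(cams.camera_info('wrist'))
E
```

```text
pics
0.0 [ 0.28344164 -0.58418681  0.23025228] [[ 4.36679673e-01 -7.89840575e-04  8.99616718e-01]
 [-8.99614988e-01  1.76556862e-03  4.36680383e-01]
 [-1.93324293e-03 -9.99998129e-01  6.04355070e-05]] 0.08522019419152883
top {'fx': 446.5813999748132, 'fy': 446.5813999748132, 'cx': 322.332434426921, 'cy': 237.0643018790351, 'pose': array([[-0.01020142,  0.99562963, -0.09283088,  0.42814196],
       [-0.99979239, -0.00851822,  0.01851009, -0.00129807],
       [ 0.01763844,  0.09300043,  0.99550982,  1.00387598],
       [ 0.        ,  0.        ,  0.        ,  1.        ]])}
side {'fx': 618.3337253714602, 'fy': 618.3337253714602, 'cx': 326.34170005115993, 'cy': 237.40506081167442, 'pose': array([[-0.89970953,  0.29599951, -0.3207913 ,  0.07082962],
       [-0.43636263, -0.62764297,  0.64471075,  0.85490687],
       [-0.01050834,  0.72003374,  0.69385949,  0.9752747 ],
       [ 0.        ,  0.        ,  0.        ,  1.        ]])}
{'fx': 361.99737516747706, 'fy': 361.99737516747706, 'cx': 320.05669481004423, 'cy': 249.91286664054994, 'mount': array([[ 9.99999638e-01, -3.58130223e-05, -8.50550528e-04,
         1.70373932e-04],
       [-8.11789550e-04,  2.60746600e-01, -9.65406936e-01,
        -1.43628818e-01],
       [ 2.56352299e-04,  9.65407276e-01,  2.60746477e-01,
         6.42929829e-02],
       [ 0.00000000e+00,  0.00000000e+00,  0.00000000e+00,
         1.00000000e+00]])}
```

View pics/top0.png

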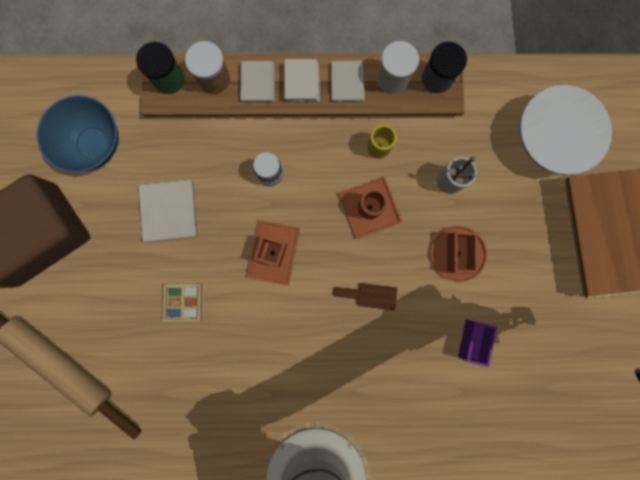

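View pics/side0.png

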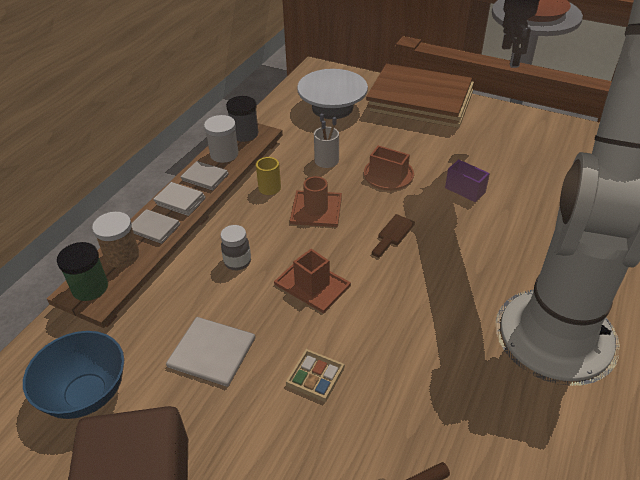

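```bash
cat > h.py <<'E'
import numpy as np, cv2
from station import manip, cams
def cloud(d,info,pose=None):
    T=info['pose'] if pose is None else pose
    v,u=np.mgrid[:480,:640]
    X=np.stack([(u-info['cx'])/info['fx']*d,-(v-info['cy'])/info['fy']*d,-d],-1)
    return X@T[:3,:3].T+T[:3,3]
def tcpT(s):
    T=np.eye(4);T[:3,:3]=s['ee_rot'];T[:3,3]=s['position'];return T
E
python3 - <<'E'
from h import *
A=np.load('top0.npz');P=cloud(A['d'],cams.camera_info('top'));p=A['p'].astype(int);d=A['d']
B=np.load('side0.npz');Q=cloud(B['d'],cams.camera_info('side'));pb=B['p'].astype(int);db=B['d']
for nm,X,dd,c in (('top',P,d,p),('side',Q,db,pb)):
    hsv=cv2.cvtColor(c.astype(np.uint8),cv2.COLOR_RGB2HSV)
    bench=(dd>0)&(abs(X[...,2])<.02)
    print(nm,'bench z near', [round(float(np.median(X[r:r+20,cc:cc+20,2])),4) for r,cc in ((330,250),(250,330),(170,310))])
    red=(dd>0)&(c[...,0]>c[...,1]*1.75)&(c[...,0]>60)&(X[...,0]>.3)&(X[...,0]<.75)&(abs(X[...,1])<.4)
    n,l,st,ce=cv2.connectedComponentsWithStats(red.astype(np.uint8))
    for i in range(1,n):
        if st[i,4]<300: continue
        m=l==i
        x=X[m]
        print(i,st[i],x[:,:2].mean(0).round(3),np.percentile(x[:,2],[2,10,25,50,75,90,98,100]).round(3))
        z=x[:,2]; lo=x[z<.02][:,:2].astype(np.float32)
        hi=x[z>.05][:,:2].astype(np.float32)
        for a in (lo,hi):
            if len(a)>20: print('  ',[np.round(np.array(k)*1,4).tolist() for k in cv2.minAreaRect(a)],len(a))
E
```

```text
top bench z near [0.0001, 0.0004, 0.0005]
20 [432 233  24  41 392] [ 0.482 -0.288] [0.002 0.003 0.005 0.006 0.008 0.011 0.061 0.067]
   [[0.4832, -0.2847], [0.041, 0.0905], 89.9296] 362
   [[0.4534, -0.2976], [0.0023, 0.0278], 87.6704] 21
side bench z near [-0.0002, -0.0004, 0.0498]
```

Run:
```python
import cv2
a=cv2.imread('pics/top0.png')[180:310,130:500]
cv2.imwrite('pics/topc.png',cv2.resize(a,None,fx=2.1,fy=2.1,interpolation=cv2.INTER_CUBIC))
```

```text
(no output)
```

View pics/topc.png

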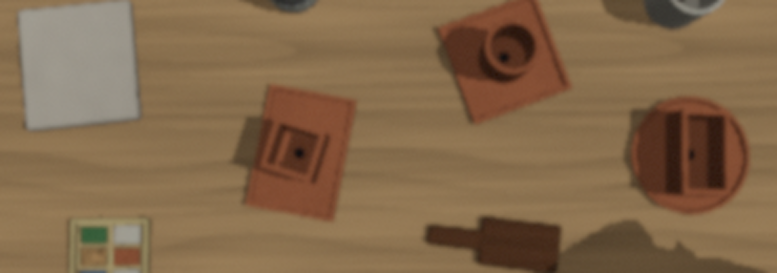

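Run:
```python
from h import *
A=np.load('top0.npz');B=np.load('side0.npz')
P=cloud(A['d'],cams.camera_info('top'));Q=cloud(B['d'],cams.camera_info('side'))
def near(X,d,c,r):
    m=(d>0)&(np.hypot(X[...,0]-c[0],X[...,1]-c[1])<r); return X[m]
i=cams.camera_info('top')
def px(u,v):
    return P[v,u]
for nm,uv,h in (('round',(372,205),.081),('square',(272,252),.075),('oblong',(460,253),.065)):
    c=px(*uv)
    print(nm,c.round(3))
    for cam,X,d in (('top',P,A['d']),('side',Q,B['d'])):
        x=near(X,d,c,.11)
        t=x[(abs(x[:,2]-h)<.006)][:,:2].astype(np.float32)
        r=cv2.minAreaRect(t); print('  rim',cam,len(t),np.round(r[0],4),np.round(r[1],4),round(r[2],1), np.round(cv2.minEnclosingCircle(t),4) if 0 else np.round(cv2.minEnclosingCircle(t)[0],4))
        rr={'round':.075,'square':.095,'oblong':.08}[nm]
        x=near(X,d,c,.1);t=x[(x[:,2]>.006)&(x[:,2]<.014)][:,:2].astype(np.float32)
        r=cv2.minAreaRect(t);print('  saucer',len(t),np.round(r[0],4),np.round(r[1],4),round(r[2],1),np.round(cv2.minEnclosingCircle(t)[0],4),round(cv2.minEnclosingCircle(t)[1],4))
c=px(167,211);
for X,d in ((P,A['d']),(Q,B['d'])):
    x=near(X,d,c,.11);t=x[abs(x[:,2]-.015)<.004][:,:2].astype(np.float32)
    r=cv2.minAreaRect(t);print('bat',len(t),np.round(r[0],4),np.round(r[1],4),round(r[2],1))
for nm,uv in(('jar',(267,163)),('brush',(460,178)),('yellow',(382,140)),('purple',(477,340)),('paddle',(375,296))): print(nm,px(*uv).round(3))
```

```text
round [ 0.593 -0.133  0.008]
  rim top 190 [ 0.6307 -0.1267] [0.0529 0.1424] 89.8 [ 0.6307 -0.1319]
  saucer 1189 [ 0.5978 -0.1363] [0.135  0.1451] 25.7 [ 0.5973 -0.1311] 0.0935
  rim side 169 [ 0.6269 -0.141 ] [0.0547 0.1457] 69.0 [ 0.6289 -0.1358]
  saucer 486 [ 0.5894 -0.1356] [0.1137 0.1387] 20.3 [ 0.5877 -0.1322] 0.0827
square [0.488 0.092 0.011]
  rim top 238 [0.4865 0.0919] [0.0522 0.0519] 72.0 [0.4867 0.0916]
  saucer 1260 [0.5008 0.0988] [0.1233 0.161 ] 82.7 [0.4976 0.0908] 0.0892
  rim side 283 [0.4851 0.0933] [0.0568 0.0554] 73.1 [0.4843 0.093 ]
  saucer 622 [0.4818 0.1126] [0.1567 0.1195] 11.1 [0.4799 0.1055] 0.0816
oblong [ 0.482 -0.328  0.009]
  rim top 360 [ 0.4811 -0.3222] [0.0494 0.0854] 87.8 [ 0.4806 -0.3214]
  saucer 1078 [ 0.4838 -0.3273] [0.1319 0.1468] 14.4 [ 0.4986 -0.3239] 0.089
  rim side 254 [ 0.4798 -0.3212] [0.0603 0.089 ] 88.0 [ 0.479  -0.3228]
  saucer 334 [ 0.4779 -0.3126] [0.1867 0.1117] 32.2 [ 0.4879 -0.3304] 0.0952
bat 3005 [0.5822 0.3252] [0.1297 0.1212] 5.8
bat 3375 [0.5811 0.3271] [0.1316 0.1212] 5.4
jar [0.671 0.096 0.084]
brush [ 0.654 -0.336  0.007]
yellow [ 0.745 -0.16   0.004]
purple [ 0.289 -0.36   0.004]
paddle [ 0.389 -0.135  0.01 ]
```

Run:
```python
from h import *
A=np.load('top0.npz');B=np.load('side0.npz')
for nm,D in (('top',A),('side',B)):
    X=cloud(D['d'],cams.camera_info(nm));c=D['p'].astype(float)
    hsv=cv2.cvtColor(D['p'],cv2.COLOR_RGB2HSV)
    if nm=='top': print([ (D['p'][v,u],hsv[v,u]) for u,v in((350,230),(290,235),(255,275),(440,240),(300,200),(375,296))])
    red=(D['d']>0)&(hsv[...,0]<11)&(hsv[...,1]>110)&(X[...,0]>.3)&(X[...,0]<.75)&(abs(X[...,1])<.42)
    n,l,st,ce=cv2.connectedComponentsWithStats(red.astype(np.uint8))
    for i in range(1,n):
        if st[i,4]<300: continue
        x=X[l==i];lo=x[(x[:,2]<.013)&(x[:,2]>.002)][:,:2].astype(np.float32)
        r=cv2.minAreaRect(lo);e=cv2.minEnclosingCircle(lo)
        print(nm,st[i],len(lo),np.round(r[0],4),np.round(r[1],4),round(r[2],1),np.round(e[0],4),round(e[1],4))
        zt=np.percentile(x[:,2],99.5); hi=x[x[:,2]>zt-.005][:,:2].astype(np.float32)
        r=cv2.minAreaRect(hi);e=cv2.minEnclosingCircle(hi)
        print('   hi',round(zt,4),len(hi),np.round(r[0],4),np.round(r[1],4),round(r[2],1),np.round(e[0],4),round(e[1],4))
```

```text
[(array([118,  94,  66], dtype=uint8), array([ 16, 112, 118], dtype=uint8)), (array([132,  77,  51], dtype=uint8), array([ 10, 156, 132], dtype=uint8)), (array([129,  77,  52], dtype=uint8), array([ 10, 152, 129], dtype=uint8)), (array([83, 48, 30], dtype=uint8), array([ 10, 163,  83], dtype=uint8)), (array([136, 111,  78], dtype=uint8), array([ 17, 109, 136], dtype=uint8)), (array([67, 42, 26], dtype=uint8), array([ 12, 156,  67], dtype=uint8))]
top [ 340  178   61   60 2221] 1731 [ 0.5878 -0.1271] [0.1076 0.1099] 20.2 [ 0.5876 -0.1277] 0.0738
   hi 0.0836 174 [ 0.5861 -0.1266] [0.0529 0.0533] 89.3 [ 0.5865 -0.1268] 0.0279
top [ 248  222   50   62 2257] 1786 [0.4883 0.0906] [0.0908 0.1265] 78.8 [0.4876 0.0911] 0.0752
   hi 0.0778 214 [0.4865 0.0919] [0.0518 0.0519] 72.0 [0.4867 0.0916] 0.0362
top [ 431  227   55   54 2253] 1332 [ 0.4818 -0.3233] [0.1211 0.1207] 28.5 [ 0.4807 -0.3241] 0.0624
   hi 0.0684 279 [ 0.4809 -0.3222] [0.049  0.0856] 87.3 [ 0.4807 -0.3207] 0.0478
side [ 364  145   50   44 1068] 327 [ 0.4752 -0.3099] [0.1244 0.097 ] 18.3 [ 0.4796 -0.321 ] 0.0643
   hi 0.068 128 [ 0.479  -0.3189] [0.0554 0.0871] 87.6 [ 0.479  -0.3192] 0.048
side [ 290  176   52   51 1334] 826 [ 0.5858 -0.127 ] [0.1119 0.1203] 20.1 [ 0.5866 -0.1281] 0.0799
   hi 0.0825 93 [ 0.5855 -0.1255] [0.0545 0.0523] 65.6 [ 0.587 -0.123] 0.0309
side [ 274  249   77   64 2282] 1168 [0.4864 0.0909] [0.0988 0.1357] 79.1 [0.4861 0.0921] 0.0802
   hi 0.0772 191 [0.4852 0.0937] [0.0551 0.0544] 74.7 [0.4851 0.0936] 0.0367
```

Call:
servo_tool --targets '[[[1,0.28,0.95,0,0.5],[1,0.28,0.95,0,0.5],[1,0.28,0.95,0,0.5],[1,0.28,0.95,0,0.5],[1,0.28,0.95,0,0.5],[1,0.28,0.95,0,0.5],[1,0.28,0.95,0,0.5],[1,0.28,0.95,0,0.5],[1,0.28,0.95,0,0.5],[1,0.28,0.95,0,0.5],[1,0.28,0.95,0,0.5],[1,0.28,0.95,0,0.5]]]' --newtons 40

```text
t: 1.1
position: [0.4089, -0.1167, 0.224]
ee_rot: [[0.886, -0.008, 0.464], [-0.464, -0.003, 0.886], [-0.006, -1.0, -0.006]]
force: [1.4, -0.7, 0.1]
grip_width: 0.0852
```

Call:
servo_tool --targets '[[[1,0.35,0.9,-0.2,0.3],[1,0.35,0.9,-0.2,0.3],[1,0.35,0.9,-0.3,0.3],[1,0.35,0.9,-0.4,0.3],[1,0.3,0.8,-0.4,0.2],[1,0.15,0.4,-0.4,0.1],[1,0,0,0,0],[1,0,0,0,0]]]'

```text
t: 1.77
position: [0.4844, 0.0936, 0.1466]
ee_rot: [[0.954, -0.002, 0.299], [-0.299, -0.002, 0.954], [-0.002, -1.0, -0.003]]
force: [0.6, -0.7, -0.1]
grip_width: 0.0856
```

```bash
cat >> h.py <<'E'
def info():
    s=manip.state();R=s['ee_rot']
    print('t',round(s['t'],2),'p',np.round(s['position'],4),'yaw',round(np.degrees(np.arctan2(R[1,0],R[0,0])),2),'F',np.round(s['force'],1),'M',np.round(s['moment'],2),'w',round(s['grip_width'],4),'q',np.round(s['qpos'],0),'v',np.abs(s['joint_vel']).max().round(2)); return s
def wrist(n):
    s=info();p,d=cams.camera('wrist');cv2.imwrite(f'pics/{n}.png',p[...,::-1])
    i=cams.camera_info('wrist');return p,d,cloud(d,i,tcpT(s)@i['mount'])
E
python3 -c "
from h import *
p,d,X=wrist('w1')
m=(d>0)&(abs(X[...,2]-.075)<.006)&(np.hypot(X[...,0]-.4865,X[...,1]-.092)<.06)
r=cv2.minAreaRect(X[m][:,:2].astype(np.float32));print(r,m.sum(),np.percentile(X[m][:,2],[50,95]))
"
```

```text
t 1.77 p [0.4844 0.0936 0.1466] yaw -17.4 F [ 0.6 -0.7 -0.1] M [-0.05  0.01 -0.01] w 0.0856 q [ 27.  25. -50. 115.  25.  51. -53.] v 2.42
((0.48614802956581116, 0.09176460653543472), (0.05259501561522484, 0.05217553675174713), 72.05650329589844) 2929 [0.07588102 0.07706649]
```

View pics/w1.png

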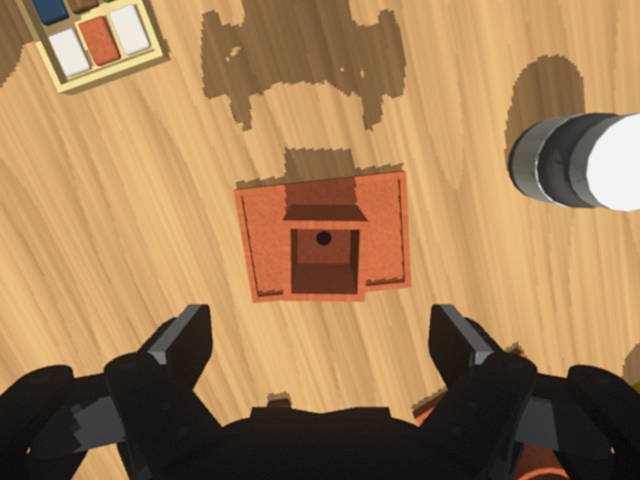

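Call:
servo_tool --targets '[[[1,0.05,-0.05,-0.4,-0.1],[1,0,0,-0.5,0],[1,0,0,-0.5,0],[1,0,0,-0.5,0],[1,0,0,-0.4,0],[1,0,0,-0.3,0],[1,0,0,-0.1,0],[1,0,0,0,0]]]'

```text
t: 2.48
position: [0.4898, 0.0752, 0.0407]
ee_rot: [[0.944, 0.007, 0.331], [-0.331, -0.012, 0.944], [0.01, -1.0, -0.009]]
force: [0.2, -0.5, 0.3]
grip_width: 0.0856
```

Call:
servo_tool --targets '[[[0,0,0,0,0],[0,0,0,0,0],[0,0,0,0,0],[0,0,0,0,0],[0,0,0,0,0],[0,0,0,0,0]]]'

```text
t: 2.98
position: [0.4916, 0.0739, 0.0445]
ee_rot: [[0.943, 0.011, 0.333], [-0.333, -0.014, 0.943], [0.015, -1.0, -0.009]]
force: [-0.3, 0.4, -2.2]
grip_width: 0.052
```

```bash
python3 -c "
from h import *
wrist('w2')"
```

```text
t 2.98 p [0.4916 0.0739 0.0445] yaw -19.46 F [-0.3  0.4 -2.2] M [-0.03 -0.05  0.  ] w 0.052 q [ 21.  34. -41. 118.  36.  40. -62.] v 0.44
```

Call:
servo_tool --targets '[[[1,0,0,0,0],[1,0,0,0,0],[1,0,0,0,0],[1,0,0,0,0],[1,0,0,0,0]]]'

```text
t: 3.45
position: [0.4927, 0.0743, 0.0451]
ee_rot: [[0.943, 0.013, 0.333], [-0.333, -0.013, 0.943], [0.017, -1.0, -0.008]]
force: [0.6, 0.1, -0.5]
grip_width: 0.0854
```

```bash
python3 -c "
from h import *
p,d,X=wrist('w3')
m=(d>0)&(abs(X[...,2]-.075)<.006)&(np.hypot(X[...,0]-.4865,X[...,1]-.092)<.06)
r=cv2.minAreaRect(X[m][:,:2].astype(np.float32));print(r,m.sum(),np.percentile(X[m][:,2],[50,95]))
"
```

```text
t 3.45 p [0.4927 0.0743 0.0451] yaw -19.44 F [ 0.6  0.1 -0.5] M [-0.02  0.02  0.05] w 0.0854 q [ 21.  34. -41. 118.  36.  40. -62.] v 0.17
((0.49297937750816345, 0.09008236229419708), (0.05532660335302353, 0.10596306622028351), 71.50613403320312) 12692 [0.07579931 0.07788211]
```

View pics/w3.png

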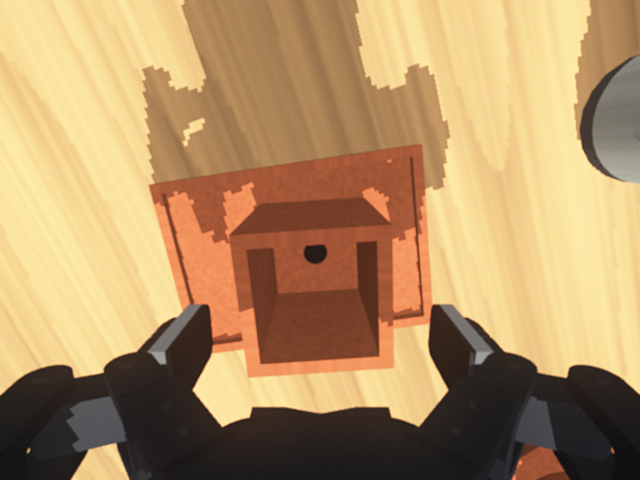

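```bash
cat >> h.py <<'E'
def rim(p,d,X,c,h,r=.06,tol=.006):
    hsv=cv2.cvtColor(p,cv2.COLOR_RGB2HSV)
    m=(d>0)&(abs(X[...,2]-h)<tol)&(np.hypot(X[...,0]-c[0],X[...,1]-c[1])<r)&(hsv[...,0]<13)&(hsv[...,1]>90)&(hsv[...,2]>50)
    n,l,st,_=cv2.connectedComponentsWithStats(m.astype(np.uint8));m=l==(1+st[1:,4].argmax())
    t=X[m][:,:2].astype(np.float32);q=cv2.minAreaRect(t);print('rim',m.sum(),np.round(q[0],4),np.round(q[1],4),round(q[2],1),'circ',np.round(cv2.minEnclosingCircle(t)[0],4),round(cv2.minEnclosingCircle(t)[1],4),'z',np.median(X[m][:,2]).round(4))
E
python3 -c "
from h import *
p,d,X=wrist('w4')
rim(p,d,X,(.4966,.088),.075)
p,d=cams.camera('top');rim(p,d,cloud(d,cams.camera_info('top')),(.4966,.088),.075)
p,d=cams.camera('side');rim(p,d,cloud(d,cams.camera_info('side')),(.4966,.088),.075)
"
```

```text
t 3.5 p [0.4927 0.0743 0.0451] yaw -19.44 F [0.1 0.8 0.8] M [ 0.01  0.   -0.02] w 0.0852 q [ 21.  34. -41. 118.  36.  40. -62.] v 0.06
rim 10426 [0.4952 0.0897] [0.0528 0.0524] 74.3 circ [0.4953 0.0897] 0.0367 z 0.0758Traceback (most recent call last):
  File "<string>", line 5, in <module>
    p,d=cams.camera('top');rim(p,d,cloud(d,cams.camera_info('top')),(.4966,.088),.075)
                           ~~~^^^^^^^^^^^^^^^^^^^^^^^^^^^^^^^^^^^^^^^^^^^^^^^^^^^^^^^^
  File "h.py", line 19, in rim
    n,l,st,_=cv2.connectedComponentsWithStats(m.astype(np.uint8));m=l==(1+st[1:,4].argmax())
                                                                          ~~~~~~~~~~~~~~~^^
ValueError: attempt to get argmax of an empty sequence
```

Call:
servo_tool --targets '[[[1,0.03,0.15,-0.08,0.2],[1,0.03,0.15,-0.08,0.2],[1,0,0.08,-0.06,0.1],[1,0,0,0,0],[1,0,0,0,0]]]'

```text
t: 4.02
position: [0.4952, 0.0918, 0.0351]
ee_rot: [[0.961, 0.014, 0.277], [-0.277, -0.012, 0.961], [0.016, -1.0, -0.007]]
force: [-0.2, 0.2, 0.1]
grip_width: 0.0852
```

```bash
python3 -c "
from h import *
p,d,X=wrist('w5')
rim(p,d,X,(.4966,.088),.075)
print(manip.state()['ee_rot'].round(3))
"
```

```text
t 4.02 p [0.4952 0.0918 0.0351] yaw -16.06 F [-0.2  0.2  0.1] M [ 0.01  0.02 -0.02] w 0.0852 q [ 19.  35. -40. 117.  37.  40. -62.] v 0.81
rim 8002 [0.4961 0.0926] [0.0473 0.0525] 74.0 circ [0.4962 0.0926] 0.0347 z 0.0758
[[ 0.961  0.013  0.277]
 [-0.277 -0.012  0.961]
 [ 0.016 -1.    -0.007]]
```

Call:
servo_tool --targets '[[[0,0,0,0,0],[0,0,0,0,0],[0,0,0,0,0],[0,0,0,0,0],[0,0,0,0,0],[0,0,0,0,0]]]'

```text
t: 4.57
position: [0.4951, 0.0915, 0.0353]
ee_rot: [[0.961, 0.014, 0.278], [-0.278, -0.012, 0.961], [0.016, -1.0, -0.007]]
force: [-0.0, 0.3, -0.9]
grip_width: 0.0516
```

Call:
servo_tool --targets '[[[0,0,0,0.15,0],[0,0,0,0.2,0],[0,0,0,0.3,0],[0,0,0,0.5,0],[0,0,0,0.5,0],[0,0,0,0.5,0],[0,0,0,0.3,0],[0,0,0,0,0]]]'

```text
t: 5.23
position: [0.4923, 0.0908, 0.141]
ee_rot: [[0.961, 0.01, 0.277], [-0.276, -0.013, 0.961], [0.013, -1.0, -0.01]]
force: [0.7, -0.1, -2.3]
grip_width: 0.0516
```

```bash
python3 -c "
from h import *
info()
print(manip.state()['ee_rot'].round(3))
p,d=cams.camera('side');cv2.imwrite('pics/s1.png',p[...,::-1])
"
```

```text
t 5.23 p [0.4923 0.0908 0.141 ] yaw -16.05 F [ 0.7 -0.1 -2.3] M [ 0.06 -0.04  0.03] w 0.0516 q [ 26.  26. -49. 114.  26.  51. -53.] v 0.81
[[ 0.961  0.01   0.277]
 [-0.276 -0.013  0.961]
 [ 0.013 -1.    -0.01 ]]
```

View pics/s1.png

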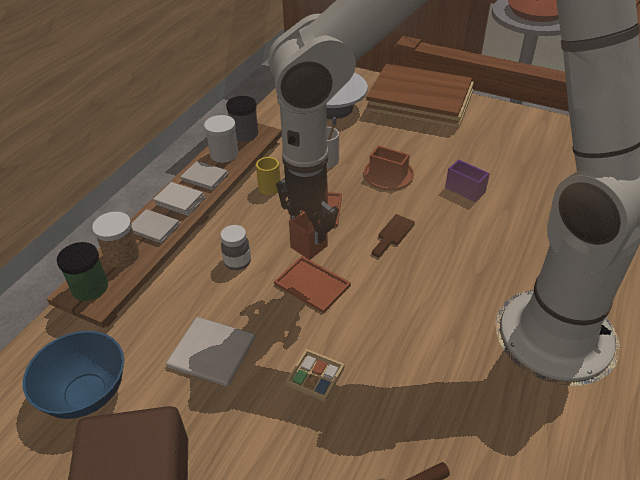

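Call:
servo_tool --targets '[[[0,0.15,0.4,0,0],[0,0.3,0.8,0,0],[0,0.3,0.8,0,0],[0,0.3,0.8,0,0],[0,0.3,0.8,0,0],[0,0.3,0.8,0,0],[0,0.3,0.8,-0.2,0],[0,0.2,0.5,-0.3,0],[0,0.1,0.2,-0.3,0],[0,0,0,-0.2,0],[0,0,0,0,0],[0,0,0,0,0]]]'

```text
t: 6.28
position: [0.5762, 0.3282, 0.0829]
ee_rot: [[0.958, -0.009, 0.285], [-0.286, -0.028, 0.958], [-0.001, -1.0, -0.03]]
force: [-0.2, 0.3, -2.0]
grip_width: 0.0515
```

Call:
servo_tool --targets '[[[0,0.1,-0.03,-0.1,0],[0,0,0,-0.2,0],[0,0,0,-0.2,0],[0,0,0,-0.15,0],[0,0,0,-0.1,0],[0,0,0,-0.05,0],[0,0,0,0,0],[0,0,0,0,0]]]'

```text
t: 6.95
position: [0.5822, 0.3191, 0.0482]
ee_rot: [[0.956, -0.008, 0.293], [-0.293, -0.033, 0.956], [0.002, -0.999, -0.034]]
force: [-0.3, 0.6, -1.6]
grip_width: 0.0517
```

```bash
python3 -c "
from h import *
info()
print(manip.state()['ee_rot'].round(3))
"
```

```text
t 6.95 p [0.5822 0.3191 0.0482] yaw -17.02 F [-0.3  0.6 -1.6] M [ 0.06  0.01 -0.01] w 0.0517 q [ -5.  48. -40.  92.  37.  56. -75.] v 0.18
[[ 0.956 -0.008  0.293]
 [-0.293 -0.033  0.956]
 [ 0.002 -0.999 -0.034]]
```

Call:
servo_tool --targets '[[[0,0,0.1,-0.03,0],[0,0,0.05,-0.03,0],[0,0,0,-0.02,0],[0,0,0,0,0]]]'

```text
t: 7.28
position: [0.5827, 0.3267, 0.0459]
ee_rot: [[0.956, -0.007, 0.292], [-0.292, -0.032, 0.956], [0.003, -0.999, -0.032]]
force: [0.8, 0.1, -2.0]
grip_width: 0.0516
```

Call:
servo_tool --targets '[[[0,0,0,-0.03,0],[0,0,0,0,0]]]'

```text
t: 7.45
position: [0.5829, 0.3273, 0.0459]
ee_rot: [[0.956, -0.006, 0.292], [-0.292, -0.032, 0.956], [0.004, -0.999, -0.032]]
force: [0.4, 0.5, -2.2]
grip_width: 0.0514
```

Call:
servo_tool --targets '[[[0,0,0,-0.05,0],[0,0,0,0,0]]]'

```text
t: 7.62
position: [0.5833, 0.3279, 0.0461]
ee_rot: [[0.956, -0.004, 0.292], [-0.292, -0.032, 0.956], [0.005, -0.999, -0.032]]
force: [0.2, 0.1, -2.6]
grip_width: 0.0516
```

Call:
servo_tool --targets '[[[0,0,0,-0.05,0],[0,0,0,0,0]]]'

```text
t: 7.78
position: [0.5839, 0.3283, 0.0459]
ee_rot: [[0.956, -0.003, 0.292], [-0.292, -0.031, 0.956], [0.007, -1.0, -0.031]]
force: [0.4, -0.2, -1.9]
grip_width: 0.0518
```

Call:
servo_tool --targets '[[[0,-0.02,0,-0.08,0],[0,0,0,-0.08,0],[0,0,0,-0.08,0],[0,0,0,0,0]]]'

```text
t: 8.12
position: [0.5842, 0.3287, 0.0466]
ee_rot: [[0.956, 0.002, 0.293], [-0.293, -0.034, 0.956], [0.012, -0.999, -0.033]]
force: [0.2, 0.3, -2.4]
grip_width: 0.0515
```

```bash
python3 -c "
from h import *
info()
p,d=cams.camera('side');cv2.imwrite('pics/s2.png',cv2.resize(p[300:420,120:300,::-1],None,fx=4,fy=4))
"
```

```text
t 8.12 p [0.5842 0.3287 0.0466] yaw -17.02 F [ 0.2  0.3 -2.4] M [ 0.04 -0.02  0.01] w 0.0515 q [ -6.  48. -40.  91.  37.  56. -76.] v 1.57
```

View pics/s2.png

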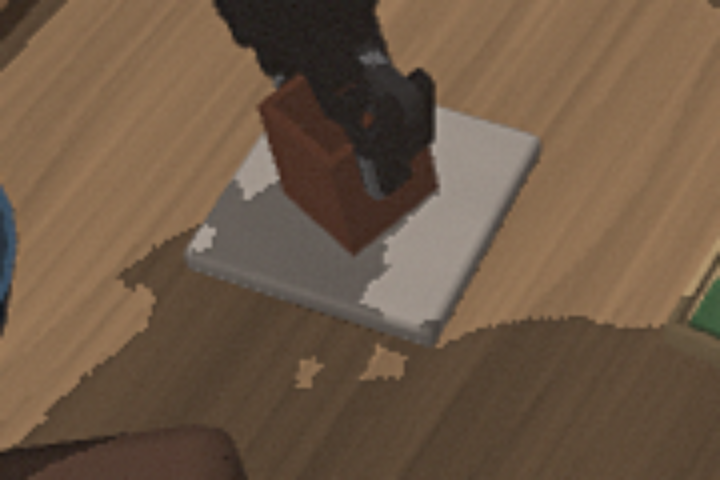

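Call:
servo_tool --targets '[[[0,0,0,-0.08,0],[0,0,0,-0.1,0]]]'

```text
t: 8.33
position: [0.5849, 0.3291, 0.0453]
ee_rot: [[0.956, 0.004, 0.294], [-0.293, -0.036, 0.955], [0.014, -0.999, -0.034]]
force: [-13.5, -12.8, 46.3]
grip_width: 0.0513
```

```bash
python3 -c "
from h import *
info();info()
p,d=cams.camera('top');X=cloud(d,cams.camera_info('top'));cv2.imwrite('pics/t2.png',cv2.resize(p[150:300,100:300,::-1],None,fx=4,fy=4))
p,d=cams.camera('side');X=cloud(d,cams.camera_info('side'))
m=(np.hypot(X[...,0]-.584,X[...,1]-.328)<.05)&(X[...,2]>.006)
hsv=cv2.cvtColor(p,cv2.COLOR_RGB2HSV)
m&=(hsv[...,0]<13)&(hsv[...,1]>90)&(hsv[...,2]>40)
print(m.sum(),np.percentile(X[m][:,2],[0,1,5,50,95,99,100]).round(4))
"
```

```text
t 8.33 p [0.5849 0.3291 0.0453] yaw -17.06 F [-13.5 -12.8  46.3] M [-2.33  3.93  0.28] w 0.0513 q [ -6.  48. -40.  91.  37.  56. -76.] v 1.25
t 8.33 p [0.5849 0.3291 0.0453] yaw -17.06 F [-13.5 -12.8  46.3] M [-2.33  3.93  0.28] w 0.0513 q [ -6.  48. -40.  91.  37.  56. -76.] v 1.25
852 [0.0127 0.0165 0.0197 0.052  0.0857 0.1303 0.2416]
```

Call:
servo_tool --targets '[[[0,0,0,0,0],[0,0,0,0,0],[0.7,0,0,0,0],[0.8,0,0,0,0],[1,0,0,0,0],[1,0,0,0,0],[1,0,0,0,0],[1,0,0,0,0]]]'

```text
t: 9.1
position: [0.585, 0.329, 0.0431]
ee_rot: [[0.956, 0.003, 0.294], [-0.293, -0.036, 0.955], [0.014, -0.999, -0.033]]
force: [0.3, -0.6, -0.1]
grip_width: 0.0849
```

Call:
servo_tool --targets '[[[1,0,0,0.1,0],[1,0,0,0.2,0],[1,0,0,0.4,0],[1,0,0,0.6,0],[1,0,0,0.6,0],[1,0,0,0.6,0],[1,0,0,0.5,0],[1,0,0,0.5,0],[1,0,0,0,0]]]'

```text
t: 9.85
position: [0.5831, 0.3297, 0.1975]
ee_rot: [[0.957, 0.004, 0.292], [-0.291, -0.034, 0.956], [0.014, -0.999, -0.031]]
force: [1.2, 0.6, 0.4]
grip_width: 0.0855
```

```bash
python3 -c "
from h import *
p,d,X=wrist('w6')
rim(p,d,X,(.582,.327),.085)
print(manip.state()['ee_rot'].round(3))
p,d=cams.camera('side');cv2.imwrite('pics/s3.png',p[...,::-1])
"
```

```text
t 9.85 p [0.5831 0.3297 0.1975] yaw -16.94 F [1.2 0.6 0.4] M [ 0.11 -0.03  0.  ] w 0.0855 q [ -3.  38. -46.  86.  30.  69. -71.] v 1.31
rim 2058 [0.5839 0.327 ] [0.053  0.0517] 73.4 circ [0.5837 0.327 ] 0.0363 z 0.0859
[[ 0.957  0.003  0.292]
 [-0.291 -0.035  0.956]
 [ 0.013 -0.999 -0.032]]
```

View pics/s3.png

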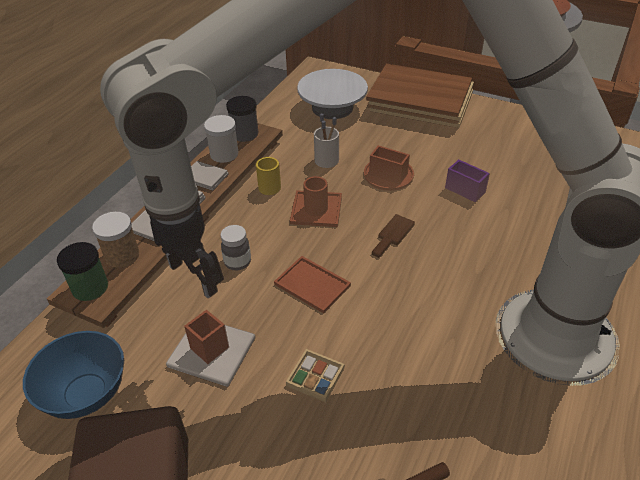

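Call:
servo_tool --targets '[[[1,-0.11,-0.5,0.1,-0.4],[1,-0.11,-0.7,0.1,-0.5],[1,-0.11,-0.7,0,-0.5],[1,-0.11,-0.7,0,-0.5],[1,-0.11,-0.7,0,-0.5],[1,-0.11,-0.7,0,-0.5],[1,-0.11,-0.7,0,-0.5],[1,-0.11,-0.7,0,-0.5],[1,-0.11,-0.7,0,-0.5],[1,-0.11,-0.7,0,-0.5],[1,-0.11,-0.7,0,-0.5],[1,-0.11,-0.5,0,-0.4]]]'

```text
t: 10.95
position: [0.5125, -0.0016, 0.1911]
ee_rot: [[0.605, -0.04, 0.795], [-0.796, -0.024, 0.605], [-0.005, -0.999, -0.046]]
force: [-0.4, -0.3, 0.7]
grip_width: 0.0856
```

```bash
python3 -c "
from h import *
info()
print(manip.state()['ee_rot'].round(3))
"
```

```text
t 10.95 p [ 0.5125 -0.0016  0.1911] yaw -52.74 F [-0.4 -0.3  0.7] M [-0.   -0.03  0.03] w 0.0856 q [ 29.  22. -40. 108.  17.  58. -71.] v 22.97
[[ 0.605 -0.04   0.795]
 [-0.796 -0.024  0.605]
 [-0.005 -0.999 -0.046]]
```

Call:
servo_tool --targets '[[[1,-0.05,-0.5,0,-0.42],[1,-0.05,-0.5,0,-0.42],[1,-0.05,-0.5,0,-0.42],[1,-0.05,-0.5,0,-0.42],[1,-0.05,-0.5,0,-0.42],[1,-0.05,-0.5,0,-0.42],[1,-0.05,-0.5,0,-0.42],[1,-0.05,-0.5,0,-0.42],[1,-0.05,-0.5,0,-0.42],[1,-0.05,-0.5,0,-0.42],[1,-0.05,-0.5,0,-0.42],[1,-0.05,-0.5,0,-0.42]]]'

```text
t: 11.95
position: [0.4746, -0.2574, 0.1822]
ee_rot: [[0.086, -0.065, 0.994], [-0.996, 0.011, 0.087], [-0.017, -0.998, -0.064]]
force: [0.1, -0.1, -0.8]
grip_width: 0.0853
```

Call:
servo_tool --targets '[[[1,0,-0.3,-0.05,-0.4],[1,0,-0.2,0,-0.2],[1,0,-0.1,0,-0.1],[1,0,0,0,0],[1,0,0,0,0]]]'

```text
t: 12.37
position: [0.473, -0.2904, 0.1791]
ee_rot: [[-0.007, -0.065, 0.998], [-1.0, 0.016, -0.006], [-0.016, -0.998, -0.065]]
force: [0.2, 0.2, -0.6]
grip_width: 0.0855
```

```bash
python3 -c "
from h import *
p,d,X=wrist('w7')
rim(p,d,X,(.481,-.322),.065)
print(manip.state()['ee_rot'].round(3))
"
```

```text
t 12.37 p [ 0.473  -0.2904  0.1791] yaw -90.4 F [ 0.2  0.2 -0.6] M [-0.02 -0.1  -0.02] w 0.0855 q [ 48.  25. -25. 102.  13.  59. -73.] v 0.4
rim 2797 [ 0.4801 -0.3236] [0.0483 0.0865] 88.2 circ [ 0.4804 -0.3236] 0.0489 z 0.0659
[[-0.006 -0.065  0.998]
 [-1.     0.016 -0.005]
 [-0.016 -0.998 -0.065]]
```

View pics/w7.png

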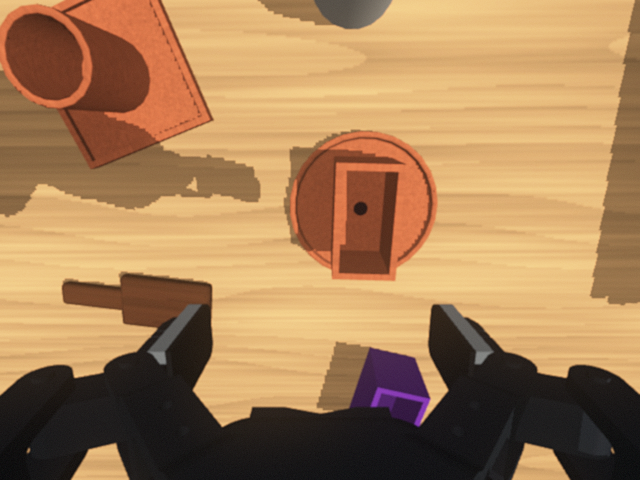

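Call:
servo_tool --targets '[[[1,0.05,-0.15,-0.1,-0.1],[1,0.05,-0.15,-0.2,-0.1],[1,0.05,-0.15,-0.2,-0.1],[1,0.05,-0.15,-0.2,0],[1,0,-0.15,-0.2,0],[1,0,-0.1,-0.2,0],[1,0,0,-0.2,0],[1,0,0,-0.1,0],[1,0,0,0,0]]]'

```text
t: 13.17
position: [0.4826, -0.3234, 0.1156]
ee_rot: [[-0.034, -0.066, 0.997], [-0.999, 0.021, -0.033], [-0.019, -0.998, -0.066]]
force: [-0.4, -0.2, -0.4]
grip_width: 0.0852
```

```bash
python3 -c "
from h import *
info()
print(manip.state()['ee_rot'].round(3)[:,1])
"
```

```text
t 13.17 p [ 0.4826 -0.3234  0.1156] yaw -91.96 F [-0.4 -0.2 -0.4] M [-0.01 -0.08  0.01] w 0.0852 q [ 48.  32. -23. 101.  16.  54. -74.] v 0.64
[-0.066  0.021 -0.998]
```

Call:
servo_tool --targets '[[[1,-0.03,0,-0.1,0],[1,-0.03,0,-0.2,0],[1,-0.03,0,-0.25,0],[1,0,0,-0.25,0],[1,0,0,-0.25,0],[1,0,0,-0.2,0],[1,0,0,-0.1,0],[1,0,0,0,0]]]'

```text
t: 13.83
position: [0.4783, -0.3221, 0.0558]
ee_rot: [[-0.033, -0.066, 0.997], [-0.999, 0.021, -0.031], [-0.019, -0.998, -0.067]]
force: [-0.7, 0.6, -0.4]
grip_width: 0.0857
```

```bash
python3 -c "
from h import *
info()
print(manip.state()['ee_rot'].round(3)[:,1])
"
```

```text
t 13.83 p [ 0.4783 -0.3221  0.0558] yaw -91.88 F [-0.7  0.6 -0.4] M [-0.03 -0.07  0.03] w 0.0857 q [ 47.  36. -21. 103.  18.  48. -76.] v 0.63
[-0.066  0.021 -0.998]
```

Call:
servo_tool --targets '[[[1,0,-0.03,-0.1,0],[1,0,0,-0.2,0],[1,0,0,-0.2,0],[1,0,0,-0.1,0],[1,0,0,-0.05,0],[1,0,0,0,0]]]'

```text
t: 14.33
position: [0.4789, -0.3236, 0.0272]
ee_rot: [[-0.033, -0.065, 0.997], [-0.999, 0.021, -0.031], [-0.019, -0.998, -0.066]]
force: [-0.3, 0.8, -0.1]
grip_width: 0.0852
```

Call:
servo_tool --targets '[[[0.8,0,0,0,0],[0.6,0,0,0,0],[0,0,0,0,0],[0,0,0,0,0],[0,0,0,0,0],[0,0,0,0,0],[0,0,0,0,0]]]'

```text
t: 14.92
position: [0.479, -0.3236, 0.0276]
ee_rot: [[-0.033, -0.065, 0.997], [-0.999, 0.021, -0.031], [-0.019, -0.998, -0.065]]
force: [-0.9, 0.1, -1.5]
grip_width: 0.0479
```

Call:
servo_tool --targets '[[[0,0,0,0.1,0],[0,0,0,0.2,0],[0,0,0,0.25,0],[0,0,0,0.25,0],[0,0,0,0.25,0],[0,0,0,0.25,0],[0,0,0,0.25,0],[0,0,0,0.25,0],[0,0,0,0.25,0],[0,0,0,0.25,0],[0,0,0,0.2,0],[0,0,0,0.1,0]]]'

```text
t: 15.92
position: [0.4785, -0.3234, 0.1439]
ee_rot: [[-0.032, -0.064, 0.997], [-0.999, 0.02, -0.031], [-0.018, -0.998, -0.065]]
force: [-0.0, -0.7, -2.6]
grip_width: 0.0477
```

```bash
python3 -c "
from h import *
info()
print(manip.state()['ee_rot'].round(3)[:,1])
p,d=cams.camera('top');cv2.imwrite('pics/t3.png',p[...,::-1]);np.savez('t3.npz',p=p,d=d)
X=cloud(d,cams.camera_info('top'));hsv=cv2.cvtColor(p,cv2.COLOR_RGB2HSV)
red=(d>0)&(hsv[...,0]<11)&(hsv[...,1]>110)&(abs(X[...,2]-.007)<.007)&(np.hypot(X[...,0]-.488,X[...,1]-.091)<.09)
n,l,st,ce=cv2.connectedComponentsWithStats(red.astype(np.uint8));m=l==1+st[1:,4].argmax()
t=X[m][:,:2].astype(np.float32);print(cv2.minAreaRect(t),m.sum(),t.mean(0))
"
```

```text
t 15.92 p [ 0.4785 -0.3234  0.1439] yaw -91.86 F [-0.  -0.7 -2.6] M [-0.03 -0.16 -0.02] w 0.0477 q [ 49.  29. -24. 101.  14.  57. -73.] v 5.43
[-0.064  0.02  -0.998]
((0.4880213439464569, 0.09015026688575745), (0.09191583842039108, 0.12707678973674774), 78.44735717773438) 2277 [0.48800817 0.09074366]
```

View pics/t3.png

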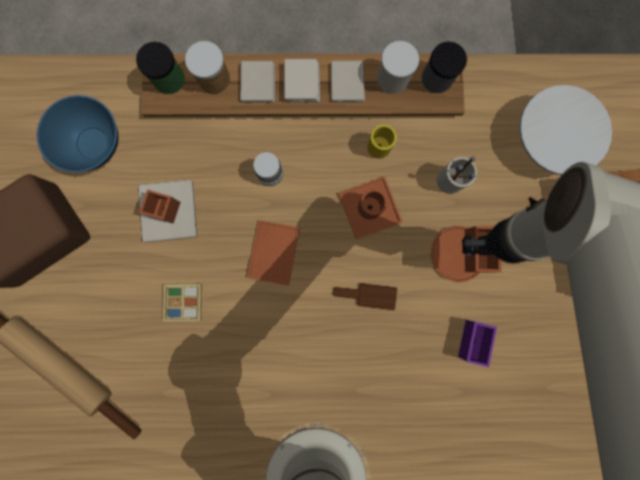

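Call:
servo_tool --targets '[[[0,0,0.1,0,-0.05],[0,0,0.2,0,-0.05],[0,0,0.3,0,-0.05],[0,0,0.3,0,-0.05],[0,0,0.3,0,-0.05],[0,0,0.3,0,-0.05],[0,0,0.3,0,-0.05],[0,0,0.3,0,-0.05],[0,0,0.3,0,-0.05],[0,0,0.3,0,-0.05],[0,0,0.3,0,-0.05],[0,0,0.3,0,-0.05]]]'

```text
t: 16.97
position: [0.473, -0.1718, 0.1389]
ee_rot: [[-0.097, -0.072, 0.993], [-0.995, 0.031, -0.095], [-0.024, -0.997, -0.075]]
force: [-0.4, 0.5, -2.7]
grip_width: 0.0472
```

Call:
servo_tool --targets '[[[0,0,0.3,0,-0.05],[0,0,0.3,0,-0.05],[0,0,0.3,0,-0.05],[0,0,0.3,0,-0.05],[0,0,0.3,0,-0.05],[0,0,0.3,0,-0.05],[0,0,0.3,0,-0.05],[0,0,0.3,0,-0.05],[0,0,0.3,0,-0.05],[0,0,0.3,0,-0.05],[0,0,0.3,0,-0.05],[0,0,0.3,0,-0.05]]]'

```text
t: 17.97
position: [0.4607, -0.0001, 0.1337]
ee_rot: [[-0.147, -0.085, 0.986], [-0.989, 0.041, -0.143], [-0.028, -0.995, -0.09]]
force: [0.4, -0.1, -2.2]
grip_width: 0.0473
```

```bash
python3 -c "
from h import *
info()
print(manip.state()['ee_rot'].round(3)[:,1])
"
```

```text
t 17.97 p [ 4.607e-01 -1.000e-04  1.337e-01] yaw -98.43 F [ 0.4 -0.1 -2.2] M [-0.03 -0.14  0.01] w 0.0473 q [  25.   21.  -31.  116.   10.   51. -110.] v 21.8
[-0.085  0.041 -0.995]
```

Call:
servo_tool --targets '[[[0,0.06,0.25,0.02,-0.06],[0,0.08,0.25,0.02,-0.06],[0,0.08,0.25,0.02,-0.06],[0,0.08,0.25,0.02,-0.06],[0,0.08,0.25,0.02,-0.06],[0,0.08,0.25,0,-0.06],[0,0.08,0.25,0,-0.06],[0,0.08,0.2,0,0],[0,0.08,0.15,0,0],[0,0,0.1,0,0],[0,0,0,0,0],[0,0,0,0,0]]]'

```text
t: 18.97
position: [0.4754, 0.109, 0.1341]
ee_rot: [[-0.174, -0.098, 0.98], [-0.984, 0.045, -0.17], [-0.028, -0.994, -0.104]]
force: [-0.1, 0.6, -2.4]
grip_width: 0.0477
```

```bash
python3 -c "
from h import *
info()
print(manip.state()['ee_rot'].round(3)[:,1])
wrist('w8')
"
```

```text
t 18.97 p [0.4754 0.109  0.1341] yaw -100.0 F [-0.1  0.6 -2.4] M [-0.06 -0.19 -0.01] w 0.0477 q [  13.   24.  -32.  112.   11.   52. -124.] v 0.48
[-0.098  0.045 -0.994]
t 18.97 p [0.4754 0.109  0.1341] yaw -100.0 F [-0.1  0.6 -2.4] M [-0.06 -0.19 -0.01] w 0.0477 q [  13.   24.  -32.  112.   11.   52. -124.] v 0.48
```

View pics/w8.png

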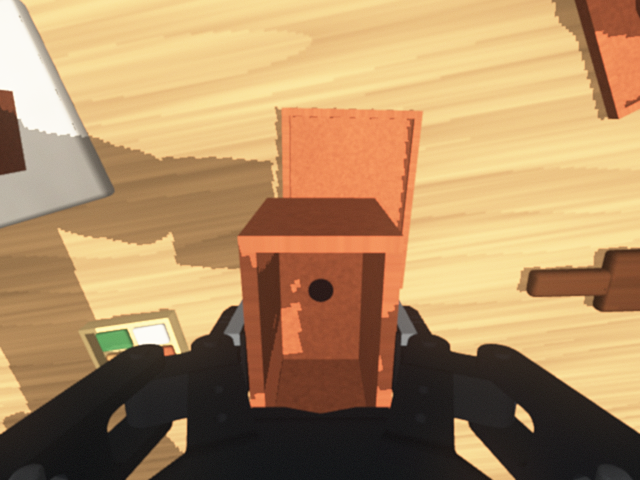

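Call:
servo_tool --targets '[[[0,0.05,-0.08,-0.05,-0.05],[0,0.06,-0.1,-0.1,-0.05],[0,0.06,-0.1,-0.15,-0.05],[0,0.06,-0.1,-0.2,-0.05],[0,0.05,-0.08,-0.2,0],[0,0,0,-0.2,0],[0,0,0,-0.2,0],[0,0,0,-0.15,0],[0,0,0,-0.1,0],[0,0,0,0,0]]]'

```text
t: 19.85
position: [0.4867, 0.0837, 0.0725]
ee_rot: [[-0.204, -0.099, 0.974], [-0.979, 0.046, -0.2], [-0.025, -0.994, -0.107]]
force: [-0.6, -0.2, -3.1]
grip_width: 0.0476
```

```bash
python3 -c "
from h import *
info()
print(manip.state()['ee_rot'].round(3)[:,1])
"
```

```text
t 19.85 p [0.4867 0.0837 0.0725] yaw -101.75 F [-0.6 -0.2 -3.1] M [-0.09 -0.15  0.01] w 0.0476 q [  13.   30.  -29.  113.   14.   46. -125.] v 0.43
[-0.099  0.046 -0.994]
```

Call:
servo_tool --targets '[[[0,0,0.06,-0.1,0.03],[0,0,0.06,-0.2,0.03],[0,0,0.05,-0.2,0],[0,0,0,-0.2,0],[0,0,0,-0.15,0],[0,0,0,0,0]]]'

```text
t: 20.35
position: [0.487, 0.0929, 0.0354]
ee_rot: [[-0.194, -0.098, 0.976], [-0.981, 0.046, -0.191], [-0.026, -0.994, -0.106]]
force: [-0.3, 0.4, -1.9]
grip_width: 0.0479
```

```bash
python3 -c "
from h import *
info()
print(manip.state()['ee_rot'].round(3)[:,1])
"
```

```text
t 20.35 p [0.487  0.0929 0.0354] yaw -101.21 F [-0.3  0.4 -1.9] M [-0.05 -0.13 -0.01] w 0.0479 q [  11.   34.  -27.  114.   17.   42. -127.] v 0.37
[-0.098  0.046 -0.994]
```

Call:
servo_tool --targets '[[[0,0,-0.05,-0.05,0],[0,0,0,-0.05,0],[0,0,0,-0.03,0]]]'

```text
t: 20.6
position: [0.4869, 0.0909, 0.0294]
ee_rot: [[-0.194, -0.099, 0.976], [-0.981, 0.046, -0.19], [-0.026, -0.994, -0.106]]
force: [0.8, -0.3, -2.1]
grip_width: 0.0479
```

Call:
servo_tool --targets '[[[0,0,0,-0.03,0]]]'

```text
t: 20.68
position: [0.4868, 0.0911, 0.0289]
ee_rot: [[-0.194, -0.099, 0.976], [-0.981, 0.046, -0.19], [-0.026, -0.994, -0.106]]
force: [-6.6, 0.1, 19.1]
grip_width: 0.0476
```

Call:
servo_tool --targets '[[[0,0,0,0,0],[0.6,0,0,0,0],[0.65,0,0,0,0],[0.7,0,0,0,0],[0.85,0,0,0,0],[1,0,0,0,0],[1,0,0,0,0],[1,0,0,0,0],[1,0,0,0,0]]]'

```text
t: 21.43
position: [0.4895, 0.091, 0.0311]
ee_rot: [[-0.195, -0.094, 0.976], [-0.98, 0.046, -0.191], [-0.027, -0.995, -0.101]]
force: [1.0, -0.5, 0.8]
grip_width: 0.0853
```

Call:
servo_tool --targets '[[[1,0,0,0.1,0],[1,0,0,0.2,0],[1,0,0,0.3,0],[1,0,0,0.3,0],[1,0,0,0.4,0],[1,0,0,0.4,0],[1,0,0,0.4,0],[1,0,0,0.4,0],[1,0,0,0.4,0],[1,0,0,0.4,0],[1,0,0,0.3,0],[1,0,0,0,0]]]'

```text
t: 22.43
position: [0.4892, 0.0923, 0.1938]
ee_rot: [[-0.192, -0.087, 0.977], [-0.981, 0.046, -0.189], [-0.028, -0.995, -0.094]]
force: [0.1, 0.1, -0.4]
grip_width: 0.0852
```

```bash
python3 -c "
from h import *
p,d,X=wrist('w9')
rim(p,d,X,(.488,.091),.065)
print(manip.state()['ee_rot'].round(3)[:,1])
p,d=cams.camera('side');cv2.imwrite('pics/s4.png',p[...,::-1])
rim(p,d,cloud(d,cams.camera_info('side')),(.488,.091),.065)
"
```

```text
t 22.43 p [0.4892 0.0923 0.1938] yaw -101.1 F [ 0.1  0.1 -0.4] M [-0.03 -0.09 -0.  ] w 0.0852 q [  16.   20.  -33.  109.    8.   59. -121.] v 1.12
rim 2472 [0.4874 0.0895] [0.0481 0.0865] 78.8 circ [0.4878 0.0896] 0.049 z 0.0658
[-0.088  0.046 -0.995]
rim 366 [0.4866 0.0914] [0.0524 0.0902] 78.4 circ [0.4869 0.0917] 0.0494 z 0.0636
```

View pics/w9.png

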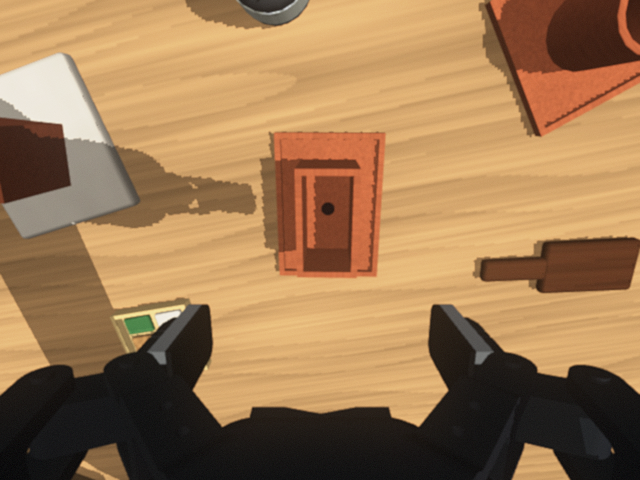

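Call:
servo_tool --targets '[[[1,0.07,-0.15,0.05,0.3],[1,0.07,-0.15,0.05,0.6],[1,0.07,-0.15,0.05,0.8],[1,0.07,-0.15,0,0.8],[1,0.07,-0.15,0,0.8],[1,0.07,-0.15,0,0.8],[1,0.07,-0.15,0,0.8],[1,0.07,-0.15,0,0.8],[1,0.07,-0.15,0,0.8],[1,0.07,-0.15,0,0.8],[1,0.07,-0.15,0,0.8],[1,0.07,-0.15,0,0.8]]]'

```text
t: 23.53
position: [0.5127, 0.0165, 0.187]
ee_rot: [[0.706, -0.107, 0.7], [-0.707, -0.058, 0.705], [-0.035, -0.993, -0.116]]
force: [-0.9, 0.1, -0.1]
grip_width: 0.0852
```

```bash
python3 -c "
from h import *
info()
print(manip.state()['ee_rot'].round(3)[:,1])
"
```

```text
t 23.53 p [0.5127 0.0165 0.187 ] yaw -45.05 F [-0.9  0.1 -0.1] M [ 0.09 -0.09 -0.04] w 0.0852 q [ 26.  25. -41. 105.  20.  64. -68.] v 55.26
[-0.107 -0.058 -0.993]
```

Call:
servo_tool --targets '[[[1,0.08,-0.15,0,0.8],[1,0.08,-0.15,0,0.8],[1,0.08,-0.15,0,0.8],[1,0.08,-0.15,0,0.8],[1,0.08,-0.15,0,0.8],[1,0.08,-0.15,0,0.8],[1,0.08,-0.15,0,0.8],[1,0.08,-0.15,0,0.8],[1,0.08,-0.15,0,0.8],[1,0.08,-0.15,0,0.8],[1,0.08,-0.15,0,0.8],[1,0.08,-0.15,0,0.8]]]'

```text
t: 24.53
position: [0.5419, -0.0586, 0.1732]
ee_rot: [[0.961, -0.025, -0.277], [0.271, -0.129, 0.954], [-0.06, -0.991, -0.117]]
force: [0.8, -0.2, 0.6]
grip_width: 0.0855
```

```bash
python3 -c "
from h import *
info()
print(manip.state()['ee_rot'].round(3)[:,1])
"
```

```text
t 24.53 p [ 0.5419 -0.0586  0.1732] yaw 15.77 F [ 0.8 -0.2  0.6] M [ 0.14 -0.02 -0.03] w 0.0855 q [ 37.  29. -50. 106.  33.  62. -11.] v 58.0
[-0.025 -0.129 -0.991]
```

Call:
servo_tool --targets '[[[1,0.09,-0.14,0,0.8],[1,0.09,-0.14,0,0.8],[1,0.09,-0.14,0,0.8],[1,0.09,-0.14,0,0.8],[1,0.09,-0.14,0,0.8],[1,0.09,-0.14,0,0.8],[1,0.09,-0.14,0,0.8],[1,0.09,-0.14,0,0.8],[1,0.09,-0.14,0,0.6],[1,0.09,-0.14,0,0.4],[1,0.0,-0.05,0,0.2],[1,0,0,0,0]]]'

```text
t: 25.53
position: [0.5685, -0.1197, 0.1588]
ee_rot: [[0.434, 0.056, -0.899], [0.898, -0.105, 0.427], [-0.071, -0.993, -0.096]]
force: [-0.3, -0.5, -0.0]
grip_width: 0.0853
```

```bash
python3 -c "
from h import *
info()
print(manip.state()['ee_rot'].round(3)[:,1])
"
```

```text
t 25.53 p [ 0.5685 -0.1197  0.1588] yaw 64.2 F [-0.3 -0.5 -0. ] M [0.12 0.08 0.06] w 0.0853 q [ 50.  35. -59. 106.  43.  59.  37.] v 1.01
[ 0.056 -0.105 -0.993]
```

Call:
servo_tool --targets '[[[1,0.05,0,0.1,0.5],[1,0.05,0,0.1,1],[1,0.05,0,0.1,1],[1,0.05,0,0.1,1],[1,0.05,0,0.1,1],[1,0.05,0,0.1,1],[1,0.05,0,0.1,1],[1,0.05,0,0.1,1],[1,0.05,0,0.1,1],[1,0.0,0,0.1,0.6],[1,0,0,0,0.3],[1,0,0,0,0]]]'

```text
t: 26.53
position: [0.5791, -0.1152, 0.1909]
ee_rot: [[-0.547, 0.104, -0.83], [0.834, -0.008, -0.551], [-0.064, -0.995, -0.082]]
force: [0.2, -0.2, -0.3]
grip_width: 0.0855
```

```bash
python3 -c "
from h import *
info()
print(manip.state()['ee_rot'].round(3)[:,1])
"
```

```text
t 26.53 p [ 0.5791 -0.1152  0.1909] yaw 123.26 F [ 0.2 -0.2 -0.3] M [0.06 0.15 0.01] w 0.0855 q [ 62.  42. -75. 104.  48.  65.  94.] v 1.29
[ 0.104 -0.008 -0.995]
```

Call:
servo_tool --targets '[[[1,0,0.4,0,0],[1,0,0.8,0,0],[1,0,0.8,0,0],[1,0,0.8,0,0],[1,0,0.4,0,0],[1,0,0,0,0],[1,0,-0.4,0,0],[1,0,-0.8,0,0],[1,0,-0.8,0,0],[1,0,-0.8,0,0],[1,0,-0.4,0,0],[1,0,0,0,0]]]'

```text
t: 27.53
position: [0.5722, -0.1158, 0.1846]
ee_rot: [[-0.536, 0.093, -0.839], [0.842, -0.008, -0.539], [-0.057, -0.996, -0.074]]
force: [-0.4, -0.1, -0.7]
grip_width: 0.0855
```

```bash
python3 -c "
from h import *
info()
print(manip.state()['ee_rot'].round(3)[:,1])
"
```

```text
t 27.53 p [ 0.5722 -0.1158  0.1846] yaw 122.46 F [-0.4 -0.1 -0.7] M [ 0.04  0.09 -0.04] w 0.0855 q [ 62.  42. -75. 105.  48.  64.  94.] v 1.34
[ 0.093 -0.008 -0.996]
```

Call:
servo_tool --targets '[[[1,0.05,0.6,0.05,-1],[1,0.05,1,0.05,-1],[1,0.05,1,0.05,-1],[1,0.05,1,0.05,-1],[1,0.05,1,0.05,-1],[1,0.05,0.6,0.05,0],[1,0.05,-0.6,0.05,1],[1,0.05,-1,0.05,1],[1,0.05,-1,0.05,1],[1,0.05,-1,0.05,1],[1,0.05,-1,0,1],[1,0,-0.6,0,0]]]'

```text
t: 28.53
position: [0.5866, -0.0946, 0.2045]
ee_rot: [[-0.544, 0.089, -0.834], [0.838, 0.003, -0.546], [-0.046, -0.996, -0.076]]
force: [0.2, -1.1, -1.0]
grip_width: 0.0855
```

```bash
python3 -c "
from h import *
info()
print(manip.state()['ee_rot'].round(3)[:,1])
"
```

```text
t 28.53 p [ 0.5866 -0.0946  0.2045] yaw 123.03 F [ 0.2 -1.1 -1. ] M [-0.06  0.07 -0.01] w 0.0855 q [ 59.  42. -76. 102.  46.  67.  94.] v 25.43
[ 0.089  0.003 -0.996]
```

Call:
servo_tool --targets '[[[1,0,-0.1,-0.1,0],[1,0,-0.15,-0.2,0],[1,0,-0.15,-0.25,0],[1,0,-0.15,-0.25,0],[1,0,-0.1,-0.25,0],[1,0,0,-0.25,0],[1,0,0,-0.25,0],[1,0,0,-0.25,0],[1,0,0,-0.25,0],[1,0,0,-0.2,0],[1,0,0,-0.1,0],[1,0,0,0,0]]]'

```text
t: 29.53
position: [0.5839, -0.1193, 0.0974]
ee_rot: [[-0.544, 0.084, -0.835], [0.838, 0.005, -0.546], [-0.041, -0.996, -0.073]]
force: [0.3, 0.3, 0.0]
grip_width: 0.0848
```

```bash
python3 -c "
from h import *
p,d,X=wrist('w10')
rim(p,d,X,(.586,-.127),.081)
print(manip.state()['ee_rot'].round(3)[:,1])
"
```

```text
t 29.53 p [ 0.5839 -0.1193  0.0974] yaw 123.0 F [0.3 0.3 0. ] M [0.05 0.09 0.02] w 0.0848 q [ 57.  49. -68. 106.  54.  59.  91.] v 0.57
rim 4141 [ 0.5858 -0.1276] [0.0554 0.055 ] 29.2 circ [ 0.5858 -0.1274] 0.0282 z 0.0814
[ 0.084  0.005 -0.996]
```

View pics/w10.png

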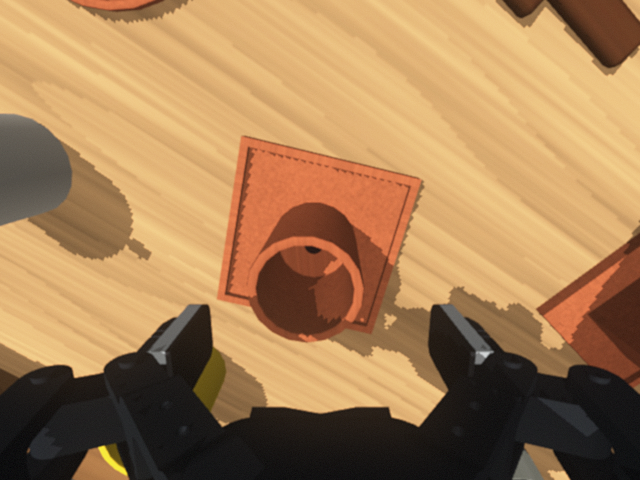

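Call:
servo_tool --targets '[[[1,0.05,-0.1,-0.05,0],[1,0.05,-0.1,-0.1,0],[1,0,0,-0.2,0],[1,0,0,-0.25,0],[1,0,0,-0.25,0],[1,0,0,-0.25,0],[1,0,0,-0.15,0],[1,0,0,-0.1,0],[1,0,0,0,0]]]'

```text
t: 30.33
position: [0.5894, -0.1292, 0.039]
ee_rot: [[-0.543, 0.086, -0.836], [0.839, 0.005, -0.544], [-0.043, -0.996, -0.075]]
force: [-0.4, 0.6, -0.9]
grip_width: 0.0853
```

```bash
python3 -c "
from h import *
info()
print(manip.state()['ee_rot'].round(3)[:,1])
"
```

```text
t 30.33 p [ 0.5894 -0.1292  0.039 ] yaw 122.89 F [-0.4  0.6 -0.9] M [0.03 0.11 0.05] w 0.0853 q [ 55.  53. -63. 106.  59.  54.  89.] v 0.39
[ 0.086  0.005 -0.996]
```

Call:
servo_tool --targets '[[[1,-0.04,0.05,0,0],[1,0,0,0,0],[0.8,0,0,0,0],[0,0,0,0,0],[0,0,0,0,0],[0,0,0,0,0],[0,0,0,0,0],[0,0,0,0,0]]]'

```text
t: 31.0
position: [0.5878, -0.1263, 0.0402]
ee_rot: [[-0.543, 0.087, -0.835], [0.839, 0.005, -0.545], [-0.043, -0.996, -0.075]]
force: [0.4, 1.0, -1.7]
grip_width: 0.056
```

```bash
python3 -c "
from h import *
info()
print(manip.state()['ee_rot'].round(3)[:,1])
p,d,X=wrist('w11')
rim(p,d,X,(.586,-.127),.081)
"
```

```text
t 31.0 p [ 0.5878 -0.1263  0.0402] yaw 122.93 F [ 0.4  1.  -1.7] M [ 0.1   0.09 -0.04] w 0.056 q [ 55.  53. -63. 107.  59.  54.  88.] v 0.17
[ 0.087  0.005 -0.996]
t 31.0 p [ 0.5878 -0.1263  0.0402] yaw 122.93 F [ 0.4  1.  -1.7] M [ 0.1   0.09 -0.04] w 0.056 q [ 55.  53. -63. 107.  59.  54.  88.] v 0.17
rim 7004 [ 0.5819 -0.1289] [0.0485 0.0564] 37.1 circ [ 0.5854 -0.1259] 0.029 z 0.0817
```

View pics/w11.png

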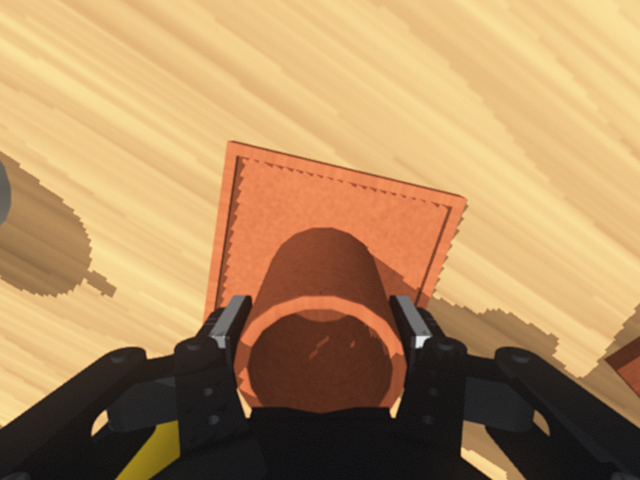

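Call:
servo_tool --targets '[[[0,0,0,0.1,0],[0,0,0,0.2,0],[0,0,0,0.25,0],[0,0,0,0.3,0],[0,0,0,0.3,0],[0,0,0,0.3,0],[0,0,0,0.3,0],[0,0,0,0.3,0],[0,0,0,0.3,0],[0,0,0,0.25,0],[0,0,0,0.1,0],[0,0,0,0,0]]]'

```text
t: 32.05
position: [0.5877, -0.126, 0.162]
ee_rot: [[-0.544, 0.089, -0.835], [0.838, 0.003, -0.546], [-0.046, -0.996, -0.076]]
force: [-0.5, -0.2, -2.5]
grip_width: 0.0558
```

```bash
python3 -c "
from h import *
info()
print(manip.state()['ee_rot'].round(3)[:,1])
p,d=cams.camera('top');cv2.imwrite('pics/t4.png',p[...,::-1]);np.savez('t4.npz',p=p,d=d)
X=cloud(d,cams.camera_info('top'));hsv=cv2.cvtColor(p,cv2.COLOR_RGB2HSV)
red=(d>0)&(hsv[...,0]<11)&(hsv[...,1]>110)&(abs(X[...,2]-.007)<.007)&(np.hypot(X[...,0]-.481,X[...,1]+.323)<.09)
n,l,st,ce=cv2.connectedComponentsWithStats(red.astype(np.uint8));m=l==1+st[1:,4].argmax()
t=X[m][:,:2].astype(np.float32);print(cv2.minAreaRect(t),cv2.minEnclosingCircle(t),m.sum(),t.mean(0))
"
```

```text
t 32.05 p [ 0.5877 -0.126   0.162 ] yaw 122.98 F [-0.5 -0.2 -2.5] M [0.02 0.18 0.03] w 0.0558 q [ 60.  45. -73. 103.  49.  64.  95.] v 0.62
[ 0.089  0.003 -0.996]
((0.45511892437934875, -0.2871962785720825), (0.09868871420621872, 0.03259628266096115), 33.849796295166016) ((0.46260106563568115, -0.2983519434928894), 0.049452394247055054) 457 [ 0.4582032  -0.28838843]
```

View pics/t4.png

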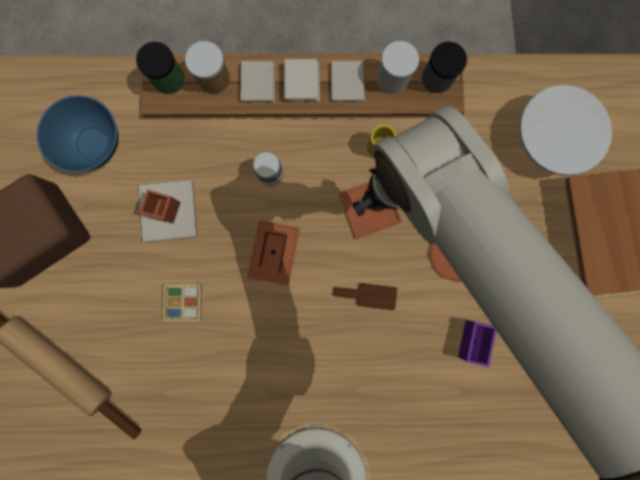

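Call:
servo_tool --targets '[[[0,-0.06,-0.1,0,-0.2],[0,-0.1,-0.2,0.02,-0.4],[0,-0.13,-0.25,0.02,-0.5],[0,-0.13,-0.25,0.02,-0.5],[0,-0.13,-0.25,0.02,-0.5],[0,-0.13,-0.25,0.02,-0.5],[0,-0.13,-0.25,0.02,-0.5],[0,-0.13,-0.25,0.02,-0.5],[0,-0.13,-0.25,0.02,-0.5],[0,-0.13,-0.25,0.02,-0.5],[0,-0.13,-0.25,0.02,-0.5],[0,-0.13,-0.25,0.02,-0.5]]]'

```text
t: 33.1
position: [0.5179, -0.2412, 0.1599]
ee_rot: [[0.045, 0.061, -0.997], [0.998, -0.037, 0.043], [-0.034, -0.997, -0.062]]
force: [0.1, -0.2, -2.1]
grip_width: 0.0561
```

```bash
python3 -c "
from h import *
info()
print(manip.state()['ee_rot'].round(3)[:,1])
"
```

```text
t 33.1 p [ 0.5179 -0.2412  0.1599] yaw 87.43 F [ 0.1 -0.2 -2.1] M [ 0.09  0.1  -0.05] w 0.0561 q [ 71.  39. -67. 107.  44.  60.  74.] v 20.42
[ 0.061 -0.037 -0.997]
```

Call:
servo_tool --targets '[[[0,-0.1,-0.25,0.02,-0.5],[0,-0.1,-0.25,0.02,-0.5],[0,-0.1,-0.25,0.02,-0.5],[0,-0.1,-0.25,0.02,-0.5],[0,-0.1,-0.25,0.02,-0.5],[0,-0.1,-0.25,0.02,-0.5],[0,-0.1,-0.2,0.02,-0.4],[0,-0.08,-0.15,0,-0.2],[0,0,-0.1,0,0],[0,0,0,0,0],[0,0,0,0,0]]]'

```text
t: 34.02
position: [0.4751, -0.326, 0.1569]
ee_rot: [[0.44, 0.028, -0.897], [0.897, -0.05, 0.439], [-0.032, -0.998, -0.047]]
force: [0.7, -0.0, -2.6]
grip_width: 0.056
```

```bash
python3 -c "
from h import *
p,d,X=wrist('w12')
print(manip.state()['ee_rot'].round(3)[:,1])
"
```

```text
t 34.02 p [ 0.4751 -0.326   0.1569] yaw 63.86 F [ 0.7 -0.  -2.6] M [ 0.12 -0.01 -0.  ] w 0.056 q [ 76.  37. -62. 105.  40.  59.  62.] v 0.35
[ 0.028 -0.05  -0.998]
```

View pics/w12.png

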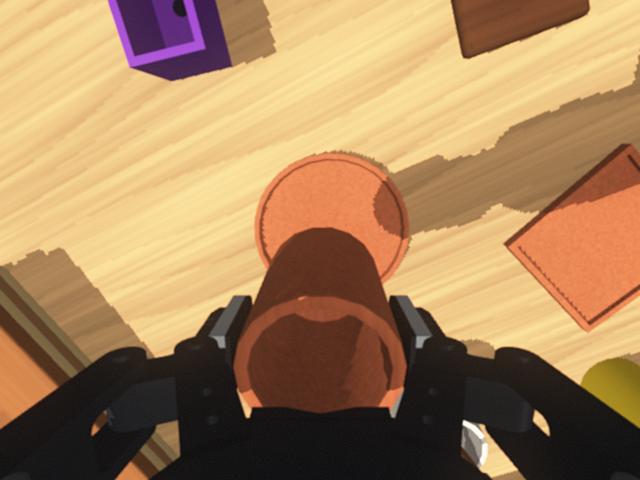

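Call:
servo_tool --targets '[[[0,0.06,0,-0.1,0],[0,0.06,0,-0.2,0],[0,0.05,0,-0.25,0],[0,0,0,-0.25,0],[0,0,0,-0.25,0],[0,0,0,-0.25,0],[0,0,0,-0.25,0],[0,0,0,-0.25,0],[0,0,0,-0.25,0],[0,0,0,-0.2,0],[0,0,0,-0.1,0],[0,0,0,0,0]]]'

```text
t: 35.07
position: [0.4827, -0.3217, 0.0503]
ee_rot: [[0.434, 0.027, -0.9], [0.9, -0.045, 0.433], [-0.029, -0.999, -0.044]]
force: [0.6, -0.4, -2.5]
grip_width: 0.0559
```

```bash
python3 -c "
from h import *
info()
print(manip.state()['ee_rot'].round(3)[:,1])
"
```

```text
t 35.07 p [ 0.4827 -0.3217  0.0503] yaw 64.23 F [ 0.6 -0.4 -2.5] M [ 0.1   0.1  -0.04] w 0.0559 q [ 70.  45. -53. 108.  49.  51.  55.] v 0.5
[ 0.027 -0.045 -0.999]
```

Call:
servo_tool --targets '[[[0,0,-0.06,-0.06,0],[0,0,-0.04,-0.08,0],[0,0,0,-0.05,0],[0,0,0,-0.02,0]]]'

```text
t: 35.4
position: [0.4837, -0.3269, 0.0422]
ee_rot: [[0.435, 0.028, -0.9], [0.9, -0.047, 0.433], [-0.03, -0.999, -0.046]]
force: [-0.1, 0.2, -3.6]
grip_width: 0.0559
```

Call:
servo_tool --targets '[[[0,0,0,-0.02,0]]]'

```text
t: 35.48
position: [0.4839, -0.3272, 0.0415]
ee_rot: [[0.435, 0.029, -0.9], [0.9, -0.047, 0.434], [-0.03, -0.998, -0.046]]
force: [0.1, 0.8, -2.9]
grip_width: 0.0556
```

Call:
servo_tool --targets '[[[0,-0.03,0.02,-0.03,0]]]'

```text
t: 35.57
position: [0.4831, -0.3268, 0.0407]
ee_rot: [[0.436, 0.03, -0.9], [0.9, -0.048, 0.434], [-0.03, -0.998, -0.048]]
force: [0.2, 0.0, -3.2]
grip_width: 0.0559
```

Call:
servo_tool --targets '[[[0,-0.03,0.02,-0.02,0]]]'

```text
t: 35.65
position: [0.4823, -0.3263, 0.0402]
ee_rot: [[0.436, 0.031, -0.9], [0.9, -0.048, 0.434], [-0.03, -0.998, -0.049]]
force: [-0.0, -0.8, -0.3]
grip_width: 0.0567
```

Call:
servo_tool --targets '[[[0,0,0,0,0],[0.68,0,0,0,0],[0.7,0,0,0,0],[0.75,0,0,0,0],[0.85,0,0,0,0],[1,0,0,0,0],[1,0,0,0,0],[1,0,0,0,0],[1,0,0,0,0]]]'

```text
t: 36.4
position: [0.4841, -0.3266, 0.0426]
ee_rot: [[0.435, 0.034, -0.9], [0.9, -0.051, 0.433], [-0.031, -0.998, -0.053]]
force: [0.1, -0.5, -0.4]
grip_width: 0.0855
```

Call:
servo_tool --targets '[[[1,0,0,0.1,0],[1,0,0,0.2,0],[1,0,0,0.3,0],[1,0,0,0.3,0],[1,0,0,0.4,0],[1,0,0,0.4,0],[1,0,0,0.4,0],[1,0,0,0.4,0],[1,0,0,0.4,0],[1,0,0,0.4,0],[1,0,0,0.3,0],[1,0,0,0,0]]]'

```text
t: 37.4
position: [0.4853, -0.3248, 0.2051]
ee_rot: [[0.432, 0.039, -0.901], [0.901, -0.054, 0.43], [-0.032, -0.998, -0.058]]
force: [0.5, -0.2, -0.5]
grip_width: 0.0856
```

```bash
python3 -c "
from h import *
p,d,X=wrist('w13')
rim(p,d,X,(.481,-.324),.081)
hsv=cv2.cvtColor(p,cv2.COLOR_RGB2HSV)
red=(d>0)&(hsv[...,0]<11)&(hsv[...,1]>110)&(abs(X[...,2]-.007)<.007)&(np.hypot(X[...,0]-.481,X[...,1]+.323)<.09)
t=X[red][:,:2].astype(np.float32);print(cv2.minEnclosingCircle(t),len(t))
print(manip.state()['ee_rot'].round(3)[:,1])
"
```

```text
t 37.4 p [ 0.4853 -0.3248  0.2051] yaw 64.39 F [ 0.5 -0.2 -0.5] M [0.06 0.   0.02] w 0.0856 q [ 78.  34. -65. 103.  37.  63.  65.] v 0.68
rim 1542 [ 0.4798 -0.3264] [0.0551 0.0549] 66.7 circ [ 0.48   -0.3261] 0.028 z 0.0816
((0.47945159673690796, -0.325510710477829), 0.06344597041606903) 10486
[ 0.038 -0.054 -0.998]
```

View pics/w13.png

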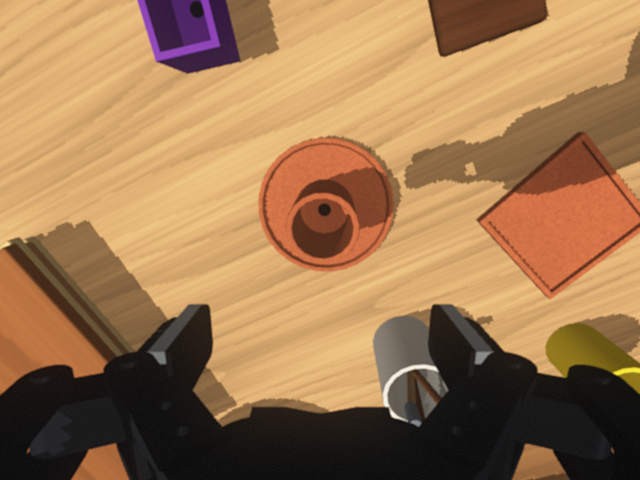

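Call:
servo_tool --targets '[[[1,0.05,0.3,0.05,0],[1,0.12,0.6,0.05,0.08],[1,0.14,0.68,0.05,0.08],[1,0.14,0.68,0.03,0.08],[1,0.14,0.68,0.03,0.08],[1,0.14,0.68,0.03,0.08],[1,0.14,0.68,0.03,0.08],[1,0.14,0.68,0.03,0.08],[1,0.14,0.68,0.03,0.08],[1,0.14,0.68,0.03,0.08],[1,0.14,0.68,0.03,0.08],[1,0.14,0.68,0.03,0.08]]]'

```text
t: 38.45
position: [0.5361, -0.0014, 0.2106]
ee_rot: [[0.353, 0.024, -0.935], [0.935, -0.046, 0.352], [-0.035, -0.999, -0.038]]
force: [0.7, 0.8, -0.4]
grip_width: 0.0853
```

```bash
python3 -c "
from h import *
info()
print(manip.state()['ee_rot'].round(3)[:,1])
"
```

```text
t 38.45 p [ 0.5361 -0.0014  0.2106] yaw 69.3 F [ 0.7  0.8 -0.4] M [ 0.05 -0.   -0.04] w 0.0853 q [ 47.  31. -67. 107.  35.  64.  36.] v 44.93
[ 0.024 -0.046 -0.999]
```

Call:
servo_tool --targets '[[[1,0.14,0.7,0.03,0.06],[1,0.14,0.7,0.03,0.06],[1,0.14,0.7,0.03,0.06],[1,0.14,0.7,0.03,0.06],[1,0.14,0.7,0.03,0.06],[1,0.14,0.7,0.03,0.06],[1,0.14,0.7,0.0,0.06],[1,0.14,0.7,0.0,0.06],[1,0.14,0.7,0.0,0.06],[1,0.1,0.6,0,0.06],[1,0.05,0.4,0,0],[1,0,0.2,0,0]]]'

```text
t: 39.45
position: [0.5755, 0.3277, 0.2048]
ee_rot: [[0.273, 0.003, -0.962], [0.961, -0.046, 0.273], [-0.043, -0.999, -0.016]]
force: [-0.7, 0.2, 0.3]
grip_width: 0.0852
```

Call:
servo_tool --targets '[[[1,0,0,-0.1,0],[1,0,0,-0.1,0],[1,0,0,0,0]]]'

```text
t: 39.7
position: [0.5712, 0.3306, 0.1938]
ee_rot: [[0.267, -0.001, -0.964], [0.963, -0.047, 0.267], [-0.045, -0.999, -0.012]]
force: [-0.5, -0.3, -0.7]
grip_width: 0.0852
```

```bash
python3 -c "
from h import *
p,d,X=wrist('w14')
rim(p,d,X,(.584,.327),.085)
print(manip.state()['ee_rot'].round(3)[:,1])
p,d=cams.camera('top');cv2.imwrite('pics/t5.png',p[...,::-1])
X=cloud(d,cams.camera_info('top'));hsv=cv2.cvtColor(p,cv2.COLOR_RGB2HSV)
for c in ((.5876,-.127),(.481,-.324)):
  red=(d>0)&(hsv[...,0]<11)&(hsv[...,1]>110)&(abs(X[...,2]-.007)<.007)&(np.hypot(X[...,0]-c[0],X[...,1]-c[1])<.09)
  n,l,st,ce=cv2.connectedComponentsWithStats(red.astype(np.uint8));m=l==1+st[1:,4].argmax()
  t=X[m][:,:2].astype(np.float32);print(cv2.minAreaRect(t),cv2.minEnclosingCircle(t),m.sum(),t.mean(0))
rim(p,d,X,(.48,-.325),.081)
rim(p,d,X,(.488,.09),.065)
"
```

```text
t 39.7 p [0.5712 0.3306 0.1938] yaw 74.51 F [-0.5 -0.3 -0.7] M [ 0.03 -0.01 -0.01] w 0.0852 q [  4.  44. -59.  87.  40.  74.  13.] v 0.82
rim 2050 [0.5834 0.3269] [0.0518 0.0527] 73.0 circ [0.5833 0.3266] 0.0365 z 0.0857
[-0.001 -0.047 -0.999]
((0.5876717567443848, -0.12741073966026306), (0.10781057178974152, 0.11042371392250061), 20.235240936279297) ((0.5873421430587769, -0.12734921276569366), 0.07452716678380966) 2249 [ 0.5876825  -0.12764066]
((0.4814859628677368, -0.3235056698322296), (0.12230527400970459, 0.11909326910972595), 68.54027557373047) ((0.4816478192806244, -0.3235044479370117), 0.061907194554805756) 1505 [ 0.4804057  -0.31613898]
rim 216 [ 0.481  -0.3253] [0.0538 0.0544] 45.6 circ [ 0.4806 -0.3256] 0.0281 z 0.0807
rim 178 [0.5005 0.088 ] [0.0481 0.0609] 78.7 circ [0.4999 0.0874] 0.0379 z 0.0652
```

View pics/t5.png

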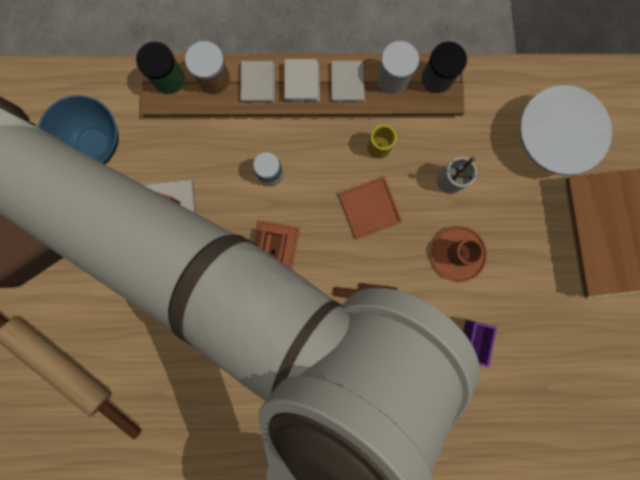

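Call:
servo_tool --targets '[[[1,0.08,-0.04,-0.1,-0.1],[1,0.08,-0.04,-0.2,-0.1],[1,0.08,-0.04,-0.25,0],[1,0.06,0,-0.25,0],[1,0,0,-0.25,0],[1,0,0,-0.25,0],[1,0,0,-0.25,0],[1,0,0,-0.25,0],[1,0,0,-0.2,0],[1,0,0,-0.1,0],[1,0,0,0,0]]]'

```text
t: 40.72
position: [0.5871, 0.3172, 0.0995]
ee_rot: [[0.299, -0.003, -0.954], [0.953, -0.051, 0.299], [-0.049, -0.999, -0.013]]
force: [0.4, 0.3, 0.8]
grip_width: 0.0854
```

```bash
python3 -c "
from h import *
p,d,X=wrist('w15')
rim(p,d,X,(.584,.327),.085)
print(manip.state()['ee_rot'].round(3)[:,1])
"
```

```text
t 40.72 p [0.5871 0.3172 0.0995] yaw 72.59 F [0.4 0.3 0.8] M [ 0.03 -0.02 -0.  ] w 0.0854 q [  3.  50. -55.  90.  45.  67.  10.] v 0.51
rim 5381 [0.5837 0.3271] [0.0521 0.053 ] 73.0 circ [0.5837 0.327 ] 0.0365 z 0.0857
[-0.002 -0.05  -0.999]
```

Call:
servo_tool --targets '[[[1,-0.04,0.1,-0.05,0.05],[1,-0.04,0.1,-0.1,0],[1,0,0.05,-0.1,0],[1,0,0,-0.15,0],[1,0,0,-0.2,0],[1,0,0,-0.2,0],[1,0,0,-0.15,0],[1,0,0,-0.1,0],[1,0,0,-0.05,0],[1,0,0,0,0]]]'

```text
t: 41.6
position: [0.584, 0.3301, 0.0531]
ee_rot: [[0.292, 0.001, -0.956], [0.955, -0.049, 0.292], [-0.046, -0.999, -0.015]]
force: [0.5, 0.2, -0.2]
grip_width: 0.0857
```

```bash
python3 -c "
from h import *
info()
print(manip.state()['ee_rot'].round(3)[:,1])
"
```

```text
t 41.6 p [0.584  0.3301 0.0531] yaw 72.99 F [ 0.5  0.2 -0.2] M [ 0.09 -0.02  0.02] w 0.0857 q [  0.  53. -52.  90.  48.  63.   7.] v 0.43
[ 0.001 -0.049 -0.999]
```

Call:
servo_tool --targets '[[[1,0,-0.06,-0.08,0],[1,0,-0.05,-0.08,0],[1,0,0,-0.05,0],[1,0,0,0,0]]]'

```text
t: 41.93
position: [0.5845, 0.3249, 0.0441]
ee_rot: [[0.293, 0.001, -0.956], [0.955, -0.048, 0.293], [-0.046, -0.999, -0.015]]
force: [0.7, -1.0, -0.2]
grip_width: 0.0854
```

Call:
servo_tool --targets '[[[0.8,0,0,0,0],[0.65,0,0,0,0],[0,0,0,0,0],[0,0,0,0,0],[0,0,0,0,0],[0,0,0,0,0],[0,0,0,0,0]]]'

```text
t: 42.52
position: [0.585, 0.3255, 0.0451]
ee_rot: [[0.293, 0.002, -0.956], [0.955, -0.047, 0.293], [-0.044, -0.999, -0.016]]
force: [0.0, -1.0, -0.3]
grip_width: 0.0521
```

```bash
python3 -c "
from h import *
p,d,X=wrist('w16')
rim(p,d,X,(.584,.327),.085)
print(manip.state()['ee_rot'].round(3)[:,1])
"
```

```text
t 42.52 p [0.585  0.3255 0.0451] yaw 72.93 F [ 0.  -1.  -0.3] M [ 0.09  0.   -0.03] w 0.0521 q [  1.  54. -52.  91.  49.  62.   7.] v 0.17
rim 8605 [0.5812 0.3262] [0.055  0.0491] 73.1 circ [0.5796 0.3274] 0.0338 z 0.0858
[ 0.002 -0.047 -0.999]
```

View pics/w16.png

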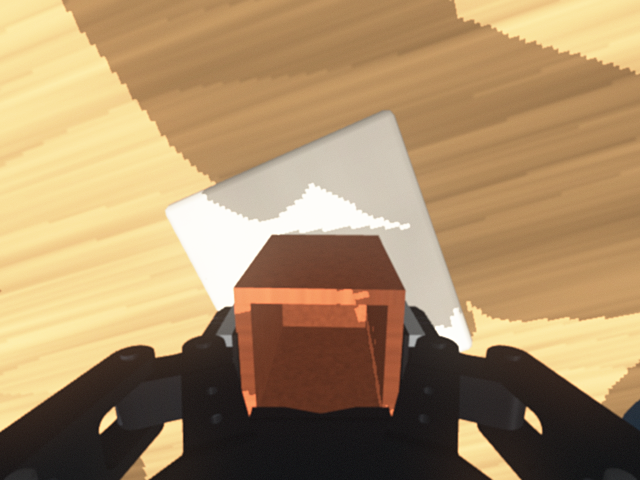

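Call:
servo_tool --targets '[[[0,0,0,0.1,0],[0,0,0,0.2,0],[0,0,0,0.25,0],[0,0,0,0.3,0],[0,0,0,0.3,0],[0,0,0,0.3,0],[0,0,0,0.3,0],[0,0,0,0.3,0],[0,0,0,0.3,0],[0,0,0,0.3,0],[0,0,0,0.3,0],[0,0,0,0.15,0]]]'

```text
t: 43.57
position: [0.5839, 0.3252, 0.1829]
ee_rot: [[0.292, 0.003, -0.956], [0.955, -0.047, 0.292], [-0.045, -0.999, -0.016]]
force: [-0.4, 0.9, -1.6]
grip_width: 0.0521
```

Call:
servo_tool --targets '[[[0,0,-0.15,0.02,-0.1],[0,0.02,-0.25,0.02,-0.2],[0,0.02,-0.35,0.02,-0.25],[0,0.02,-0.35,0.02,-0.25],[0,0.02,-0.35,0.02,-0.25],[0,0.02,-0.35,0.02,-0.25],[0,0.02,-0.35,0.02,-0.25],[0,0.02,-0.35,0.02,-0.25],[0,0.02,-0.35,0.02,-0.25],[0,0.02,-0.35,0.02,-0.25],[0,0.02,-0.35,0.02,-0.25],[0,0.02,-0.35,0.02,-0.25]]]'

```text
t: 44.57
position: [0.5879, 0.1531, 0.1874]
ee_rot: [[0.577, -0.023, -0.816], [0.815, -0.051, 0.578], [-0.055, -0.998, -0.011]]
force: [0.1, 0.3, -2.6]
grip_width: 0.0521
```

```bash
python3 -c "
from h import *
info()
print(manip.state()['ee_rot'].round(3)[:,1])
"
```

```text
t 44.57 p [0.5879 0.1531 0.1874] yaw 54.68 F [ 0.1  0.3 -2.6] M [ 0.12 -0.04 -0.  ] w 0.0521 q [ 21.  38. -57.  95.  36.  69.   9.] v 18.49
[-0.023 -0.051 -0.998]
```

Call:
servo_tool --targets '[[[0,0.02,-0.35,0,-0.3],[0,0.02,-0.35,0,-0.3],[0,0.02,-0.35,0,-0.3],[0,0.02,-0.35,0,-0.3],[0,0.02,-0.35,0,-0.3],[0,0.02,-0.35,0,-0.3],[0,0.02,-0.35,0,-0.3],[0,0.02,-0.35,0,-0.3],[0,0.02,-0.35,0,-0.3],[0,0.02,-0.35,0,-0.3],[0,0.02,-0.35,0,-0.3],[0,0.02,-0.35,0,-0.3]]]'

```text
t: 45.57
position: [0.5949, -0.037, 0.1833]
ee_rot: [[0.859, -0.05, -0.51], [0.508, -0.039, 0.86], [-0.063, -0.998, -0.008]]
force: [0.4, 0.5, -1.4]
grip_width: 0.052
```

Call:
servo_tool --targets '[[[0,0.02,-0.35,0,-0.3],[0,0.02,-0.35,0,-0.3],[0,0.02,-0.35,0,-0.3],[0,0.02,-0.35,0,-0.3],[0,0.02,-0.35,0,-0.3],[0,0.02,-0.3,0,-0.2],[0,0.02,-0.2,0,-0.1],[0,0,-0.1,0,0],[0,0,0,0,0],[0,0,0,0,0]]]'

```text
t: 46.4
position: [0.6009, -0.1469, 0.1828]
ee_rot: [[0.949, -0.057, -0.311], [0.31, -0.028, 0.95], [-0.063, -0.998, -0.009]]
force: [-0.1, 0.2, -2.1]
grip_width: 0.0521
```

```bash
python3 -c "
from h import *
wrist('w17')
print(manip.state()['ee_rot'].round(3)[:,1])
"
```

```text
t 46.4 p [ 0.6009 -0.1469  0.1828] yaw 18.1 F [-0.1  0.2 -2.1] M [ 0.01 -0.07 -0.01] w 0.0521 q [ 43.  36. -48.  93.  30.  67.   5.] v 0.34
[-0.057 -0.028 -0.998]
```

View pics/w17.png

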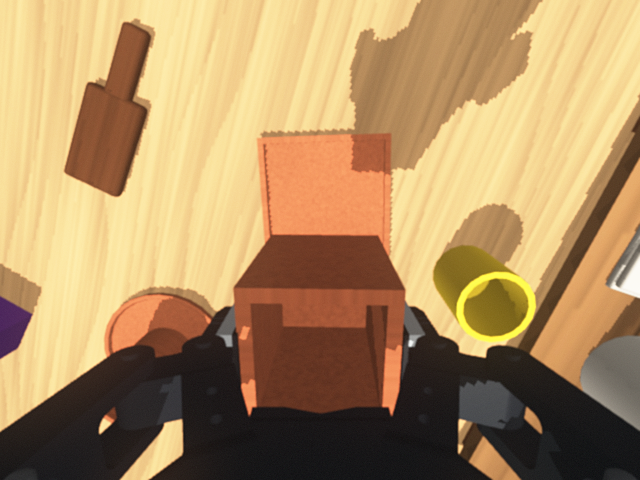

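Call:
servo_tool --targets '[[[0,-0.08,0.1,-0.1,0.1],[0,-0.09,0.12,-0.2,0.1],[0,-0.09,0.12,-0.3,0.1],[0,-0.09,0.12,-0.3,0.05],[0,0,0,-0.3,0],[0,0,0,-0.3,0],[0,0,0,-0.3,0],[0,0,0,-0.3,0],[0,0,0,-0.3,0],[0,0,0,-0.2,0],[0,0,0,-0.1,0],[0,0,0,0,0]]]'

```text
t: 47.45
position: [0.5831, -0.1194, 0.0615]
ee_rot: [[0.931, -0.059, -0.36], [0.359, -0.027, 0.933], [-0.065, -0.998, -0.004]]
force: [0.6, -0.1, -2.6]
grip_width: 0.0521
```

```bash
python3 -c "
from h import *
info()
print(manip.state()['ee_rot'].round(3)[:,1])
"
```

```text
t 47.45 p [ 0.5831 -0.1194  0.0615] yaw 21.1 F [ 0.6 -0.1 -2.6] M [ 0.03 -0.1   0.01] w 0.0521 q [ 39.  43. -44. 100.  37.  56.   0.] v 0.65
[-0.059 -0.027 -0.998]
```

Call:
servo_tool --targets '[[[0,0.04,-0.08,-0.05,-0.05],[0,0.04,-0.09,-0.1,-0.05],[0,0.02,-0.08,-0.15,-0.05],[0,0,0,-0.15,0],[0,0,0,-0.05,0],[0,0,0,0,0]]]'

```text
t: 47.95
position: [0.5896, -0.1321, 0.0411]
ee_rot: [[0.938, -0.056, -0.342], [0.341, -0.028, 0.94], [-0.062, -0.998, -0.007]]
force: [-0.1, -0.1, -1.0]
grip_width: 0.0524
```

```bash
python3 -c "
from h import *
info()
print(manip.state()['ee_rot'].round(3)[:,1])
"
```

```text
t 47.95 p [ 0.5896 -0.1321  0.0411] yaw 19.96 F [-0.1 -0.1 -1. ] M [ 0.   -0.06 -0.02] w 0.0524 q [ 39.  45. -42. 100.  39.  54.  -0.] v 0.25
[-0.056 -0.028 -0.998]
```

Call:
servo_tool --targets '[[[0,-0.06,0.07,-0.02,0],[0,0,0,-0.03,0],[0,0,0,-0.03,0]]]'

```text
t: 48.2
position: [0.5872, -0.1289, 0.0381]
ee_rot: [[0.938, -0.055, -0.342], [0.341, -0.028, 0.94], [-0.061, -0.998, -0.007]]
force: [0.9, 0.6, -0.9]
grip_width: 0.0521
```

Call:
servo_tool --targets '[[[0,0,0,-0.03,0]]]'

```text
t: 48.28
position: [0.5872, -0.1285, 0.0369]
ee_rot: [[0.938, -0.055, -0.342], [0.341, -0.027, 0.94], [-0.061, -0.998, -0.007]]
force: [0.1, -0.2, -2.0]
grip_width: 0.052
```

Call:
servo_tool --targets '[[[0,0,-0.01,-0.02,0]]]'

```text
t: 48.37
position: [0.5873, -0.1287, 0.0362]
ee_rot: [[0.938, -0.055, -0.343], [0.342, -0.027, 0.939], [-0.061, -0.998, -0.007]]
force: [-0.8, -0.0, -1.8]
grip_width: 0.0522
```

Call:
servo_tool --targets '[[[0,0,-0.01,-0.02,0]]]'

```text
t: 48.45
position: [0.5873, -0.1289, 0.0355]
ee_rot: [[0.938, -0.055, -0.343], [0.342, -0.027, 0.939], [-0.061, -0.998, -0.007]]
force: [-2.7, 1.0, 7.2]
grip_width: 0.0522
```

Contact. Release and retreat.

Call:
servo_tool --targets '[[[0,0,0,0,0],[0.64,0,0,0,0],[0.67,0,0,0,0],[0.72,0,0,0,0],[0.85,0,0,0,0],[1,0,0,0,0],[1,0,0,0,0],[1,0,0,0,0],[1,0,0,0,0]]]'

```text
t: 49.2
position: [0.589, -0.1293, 0.037]
ee_rot: [[0.938, -0.051, -0.343], [0.342, -0.028, 0.939], [-0.058, -0.998, -0.009]]
force: [-0.8, 0.5, 0.2]
grip_width: 0.0856
```

Call:
servo_tool --targets '[[[1,0,0,0.1,0],[1,0,0,0.2,0],[1,0,0,0.3,0],[1,0,0,0.3,0],[1,0,0,0.4,0],[1,0,0,0.4,0],[1,0,0,0.4,0],[1,0,0,0.4,0],[1,0,0,0.4,0],[1,0,0,0.4,0],[1,0,0,0.3,0],[1,0,0,0,0]]]'

```text
t: 50.2
position: [0.5898, -0.1277, 0.2002]
ee_rot: [[0.938, -0.045, -0.345], [0.344, -0.03, 0.939], [-0.052, -0.999, -0.013]]
force: [0.1, -0.3, -0.3]
grip_width: 0.0852
```

```bash
python3 -c "
from h import *
p,d,X=wrist('w18')
rim(p,d,X,(.5876,-.127),.075)
hsv=cv2.cvtColor(p,cv2.COLOR_RGB2HSV)
red=(d>0)&(hsv[...,0]<11)&(hsv[...,1]>110)&(abs(X[...,2]-.007)<.007)&(np.hypot(X[...,0]-.5876,X[...,1]+.127)<.09)
t=X[red][:,:2].astype(np.float32);print(cv2.minAreaRect(t),len(t))
p,d=cams.camera('side');cv2.imwrite('pics/s5.png',p[...,::-1])
"
```

```text
t 50.2 p [ 0.5898 -0.1277  0.2002] yaw 20.14 F [ 0.1 -0.3 -0.3] M [ 0.08 -0.07  0.03] w 0.0852 q [ 44.  34. -50.  95.  29.  67.   6.] v 0.71
rim 1901 [ 0.5861 -0.1286] [0.0522 0.0526] 19.9 circ [ 0.5861 -0.1285] 0.0367 z 0.0758
((0.5862693786621094, -0.1287209689617157), (0.11162099242210388, 0.11176285892724991), 19.946992874145508) 10227
```

View pics/s5.png

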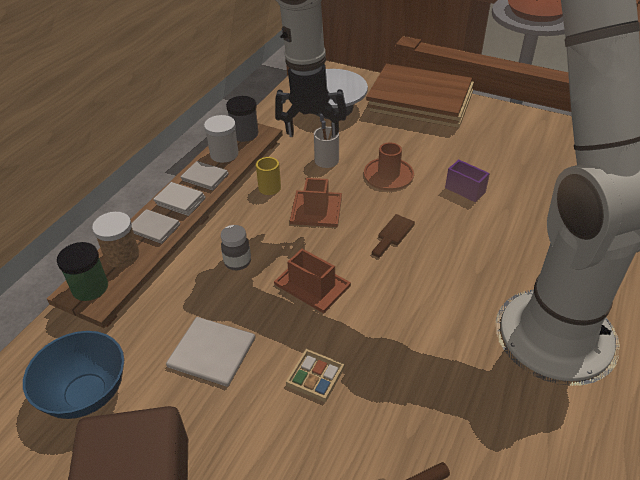

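View pics/w18.png

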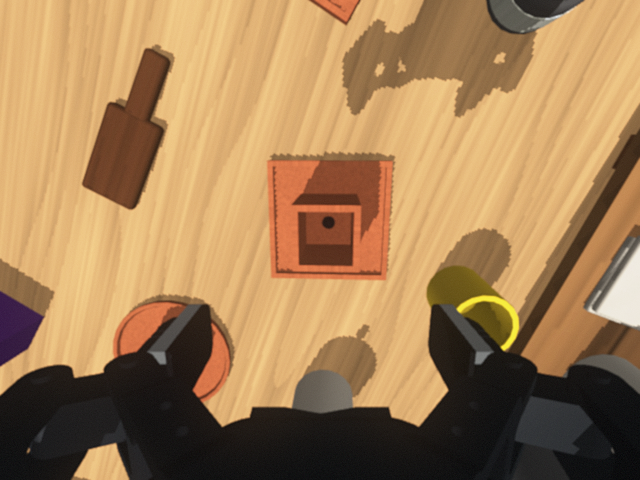

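All three planters are standing centred in their own saucers, the slab is empty and the other things haven't moved.

```bash
python3 -c "
from station import order
print(order.hand_in())"
```

```text
the job is handed in; nothing more can be done
None
```

The job is handed in: each planter stands in the middle of the saucer of its own shape. The robot's clock read about 50 s, against the 109 s limit.

**Order:** I parked the square planter near the middle of the slab and let go of it there. I then moved the oblong one to the oblong saucer, the round one to the round saucer, and last the square one from the slab to the square saucer.

**Last checks:**

| Planter | Distance from saucer centre | Alignment with saucer |
|---|---|---|
| Square | under 1 mm (last wrist picture) | within 0.1° |
| Oblong | about 1 mm | within 0.5° |
| Round | 1–2 mm (top and wrist cameras agree) | not applicable |

All three rims are at the right height, so the planters are upright. In the last side picture the slab is empty, and the jar, brush pot, paddle and both look-alikes look to be where they were. I checked those by eye only and did not measure them. I measured the oblong planter only just after placing it, because the arm hid part of it in a later top view.

**What went less well:**
- **First grasp:** the arm had drifted about 18 mm off centre, so closing the fingers slid the square planter about 9 mm inside its saucer. I opened, re-centred and gripped again.
- **Setting down on the slab:** I pressed too far and the wrist force read about 46 N. The later set-downs read about 19 N for the oblong, almost none for the round and 7 N for the square.
- **Tool tilt:** the tool picked up a tilt of up to about 7.5° during fast moves and was never fully straightened. The planters stood upright once released.

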